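# Trim the detector modules and unload the calibration dock

## Robot

A 7-joint arm with a two-finger parallel gripper is mounted at the origin on the work surface; the furniture and walls round the work are solid. World frame = base frame: x ahead of the robot, y to its left, z up, the work surface at z = 0. Lengths are in m, angles in degrees, forces in N, time in s.
With the tool pointing down it reaches from about 0.4 to 0.925 m from the base axis. Payload 4.1 kg.
Tool frame: the origin (TCP) lies midway between the tips of the shut fingers; the grasp point (between the pads) lies 19 mm behind it; z points along the fingers, y is the direction in which the jaws open and shut (so a half turn about z gives the same grasp; the last joint's range is limited). The gripper opens to 85 mm and grips with 20 to 120 N. Pads are 22 mm wide; open, the fingers measure 114 mm over their backs; the gripper's body (76 mm by 85 mm) begins 54 mm behind the grasp point. The pads swing forward as they close: fully open they stand 13 mm farther back than shut.
Start: joints at [65.718, 22.827, 2.584, 88.041, -1.071, 69.15, -2.905], TCP at [0.207, -0.616, 0.231] pointing down, gripper open.
Joint ranges: [-161.44, 161.44], [-28.35, 127.94], [-78.24, 83.42], [0, 140.83], [-78.03, 258.03], [13.02, 114.36], [-168.23, 168.23]. Speed limits (degrees/s): [147.25, 147.25, 180, 180, 180, 180, 180].

## Interface

Orientations are given as a 3x3 rotation matrix whose columns are the frame's x, y, z axes.
In Python, from workcell import * gives the robot as it stands.
- The arm moves only by the shell command python3 -m handwheel 'ROWS' [FORCE]. ROWS is JSON, a list that holds one entry, the list of rows, each a list of 5 numbers: the closure, from -1 (fully open) to 1 (shut), then the shift along the world's x, y, z in m, then the turn about the world's z in degrees. In form: [[[jaw, x, y, z, turn], ...]]. A call has 1 to 8 rows; each row shifts and turns the commanded pose from where the row before left it; what a row does not reach is not made up. A row lasts 1/8 s, in which the tool goes at most 62.5 mm and 10.7 degrees, less where a joint would pass 70% of its speed; a pose out of reach is approached as far as the arm can. A call with a gripper value outside its range is refused whole. The fingers move at their own pace and stop on an object; FORCE is the grip in N (left out, the last holds). Time passes only in rows, so rows that do not move let the fingers close. It gives the time, the measured TCP pose, the force and the opening at its end, in the units of the state.
- read_state(): the state, without advancing time (a new reading comes with each control period).
- snapshot(name): name is "scene" or "side" or "wrist"; returns the picture (400x640x3 uint8, red, green, blue); there is no depth.
- get_calibration(name): a dict with "fx", "fy", "cx", "cy" (pixels), "eye" and "orientation" of the camera in the world. Camera axes: x right, y down, z forward; pixel columns grow to the right and rows downward; lengths in m; the calibration is good to about 2 mm. A picture is of the moment at which its call begins: read the wrist's pose just before it. get_calibration takes no time and is no camera call; for the wrist camera it gives the pose at the moment of the call.
- finish_job(): hands the job in, once; it reports no verdict.
The state is a dict: "time": time; "joints": joint angles; "joint_vel": joint speeds; "joint_efforts": joint torques, N m; "ee_pos": TCP position; "orientation": TCP orientation; "force": force on the tool from outside, world axes, zero at the start; "torque": the same for the moment, N m; "finger_gap": finger opening in m.
Only numpy, scipy, OpenCV 4.12 (cv2) and the standard library are available. Lean on these libraries where they do the work, as an engineer would, in place of code of your own. Each camera call takes 0.05 s, during which the arm holds its last target.

## Task

With the plastic tuning tool, turn the slotted trimmer of every module in the calibration dock until its slot lines up with the two white marks, while the modules stay latched in place, then put the tool back upright in its stand, fully home. After that press each occupied well's red latch pad so that the module pops up, lift it out, and stand every module upright and flat in the green tray. Do not tip a module over, do not disturb the bottles, and turn the trimmers with nothing but the tool.

Things in the scene. Friction and masses are not known exactly. Their poses are not given: they have to be found in the camera images.
- dock: White calibration dock, fixed, 262 mm wide (y), 90 mm deep (x), base 22 mm high; origin at the centre of its underside, front -x (to the robot), z up. Three wells 85 mm apart along y, floors 22 mm up, grey walls to 40 mm round each module's foot and two front guide posts to 64 mm, play 1 to 2 mm. In each well a spring latch holds the module's toe down on a sprung ejector. A well may be empty.
- pad1 (a point): Middle of the top of the left (dock +y) well's red latch pad, 26 (x) by 24 (y) mm, 80 mm in front (-x) of the well's centre, 35 mm above the table. Pressed down 12 mm (3 to 6 N; it swings, creeping 7 mm to -x) it draws the hidden tooth back and the ejector lifts the module 9 mm; the tooth cannot catch it again and it lifts straight out. Left alone, the pad springs back.
- latch1 (a joint): Angle of the left (dock +y) well's latch: 0 latched, stop at 0.30 rad fully pressed; the module is freed beyond about 0.2 rad. Rests a little above 0 while a freed module stands popped up in the well.
- pad2 (a point): Middle of the top of the middle well's red latch pad, 26 (x) by 24 (y) mm, 80 mm in front (-x) of the well's centre, 35 mm above the table. Pressed down 12 mm (3 to 6 N; it swings, creeping 7 mm to -x) it draws the hidden tooth back and the ejector lifts the module 9 mm; the tooth cannot catch it again and it lifts straight out. Left alone, the pad springs back.
- latch2 (a joint): Angle of the middle well's latch: 0 latched, stop at 0.30 rad fully pressed; the module is freed beyond about 0.2 rad. Rests a little above 0 while a freed module stands popped up in the well.
- pad3 (a point): Middle of the top of the right (dock -y) well's red latch pad, 26 (x) by 24 (y) mm, 80 mm in front (-x) of the well's centre, 35 mm above the table. Pressed down 12 mm (3 to 6 N; it swings, creeping 7 mm to -x) it draws the hidden tooth back and the ejector lifts the module 9 mm; the tooth cannot catch it again and it lifts straight out. Left alone, the pad springs back.
- latch3 (a joint): Angle of the right (dock -y) well's latch: 0 latched, stop at 0.30 rad fully pressed; the module is freed beyond about 0.2 rad. Rests a little above 0 while a freed module stands popped up in the well.
- violet_centre (a point): Centre of a loose grey module with violet end plates, box 60 (x) x 40 (y) x 64 mm high, 0.15 kg, z up; 32 mm above its underside. A toe 10 mm high sticks out 5 mm at the foot of its front (-x). Starts latched in a dock well, axes as the dock's. Its trimmer stands 9.5 mm above its top; two white marks lie before and behind the trimmer on the x axis. May be absent.
- violet_slot (a point): Middle of the top of the violet module's slotted brass trimmer screw (about 30 mm across, axis vertical, 73.5 mm above the module's underside). The slot runs along this point's x axis right across the screw: 6 mm wide, 6 mm deep. Turns with the screw.
- trimmer_violet (a joint): Angle of the violet module's trimmer, anticlockwise positive seen from above; 0 when the slot points at both white marks (along the module's x axis). Stops at -1.5 and 1.5 rad. Stays where it is left (friction 0.03 N m).
- teal_centre (a point): Centre of a loose grey module with teal end plates, box 60 (x) x 40 (y) x 64 mm high, 0.15 kg, z up; 32 mm above its underside. A toe 10 mm high sticks out 5 mm at the foot of its front (-x). Starts latched in a dock well, axes as the dock's. Its trimmer stands 9.5 mm above its top; two white marks lie before and behind the trimmer on the x axis. May be absent.
- teal_slot (a point): Middle of the top of the teal module's slotted brass trimmer screw (about 30 mm across, axis vertical, 73.5 mm above the module's underside). The slot runs along this point's x axis right across the screw: 6 mm wide, 6 mm deep. Turns with the screw.
- trimmer_teal (a joint): Angle of the teal module's trimmer, anticlockwise positive seen from above; 0 when the slot points at both white marks (along the module's x axis). Stops at -1.5 and 1.5 rad. Stays where it is left (friction 0.03 N m).
- amber_centre (a point): Centre of a loose grey module with amber end plates, box 60 (x) x 40 (y) x 64 mm high, 0.15 kg, z up; 32 mm above its underside. A toe 10 mm high sticks out 5 mm at the foot of its front (-x). Starts latched in a dock well, axes as the dock's. Its trimmer stands 9.5 mm above its top; two white marks lie before and behind the trimmer on the x axis. May be absent.
- amber_slot (a point): Middle of the top of the amber module's slotted brass trimmer screw (about 30 mm across, axis vertical, 73.5 mm above the module's underside). The slot runs along this point's x axis right across the screw: 6 mm wide, 6 mm deep. Turns with the screw.
- trimmer_amber (a joint): Angle of the amber module's trimmer, anticlockwise positive seen from above; 0 when the slot points at both white marks (along the module's x axis). Stops at -1.5 and 1.5 rad. Stays where it is left (friction 0.03 N m).
- tool_handle (a point): Blue plastic tuning tool, 116 mm long, 0.05 kg, upright in its stand, blade down. This point: on its axis, 90 mm above the tip. Handle 24 mm square (flats along the tool's x and y), 60 to 116 mm above the tip; flange 40 mm across at 55 to 60 mm; 12 mm shaft; blade 16 mm wide along the tool's x (white bar on the top end), 3 mm thick, 13 mm long, rounded edge.
- tool_tip (a point): Middle of the tool's blade edge; axes as the handle's, z along the tool towards the handle.
- stand: White block, 66 x 66 mm, 92 mm high, fixed; origin at the centre of its underside. A vertical 22 mm square hole runs through its middle; the tool hangs in it by the flange, so that its tip is 37 mm above the table.
- tray: Loose green tray, outside 90 mm (x) by 232 mm (y), 26 mm high, walls and floor about 4 to 5 mm thick, 0.45 kg; origin at the centre of its underside. Takes three modules side by side along y, 72 mm apart. A fixed lip 16 mm high runs along the table's far edge; tube racks up to 0.15 m high stand on the near side, 60 mm or so from the tray and the stand's axis.
- dye_bottle: Bystander: brown-white bottle with black cap, 40 mm across, 85 mm high; origin at the centre of its underside.
- buffer_bottle: Bystander: white bottle with blue cap, 60 mm across, 125 mm high; origin at the centre of its underside.

How it is judged (in metres and radians):
On the way, in this order (a step that is already met when the one before it is completed fails the run):
1. the tuning tool is lifted out of its stand (z of tool_tip in the frame of stand above 0.095 m), for 0.1 s.
2. every trimmer's slot is in line with the marks (within 0.16 rad), all modules still latched down in the dock and the tool still out of its stand (value of joint trimmer_violet between -0.16 and 0.16 rad and value of joint trimmer_teal between -0.16 and 0.16 rad and value of joint trimmer_amber between -0.16 and 0.16 rad and z of each of violet_centre, teal_centre, amber_centre in the frame of dock below 0.059 m and x of violet_centre in the frame of dock between -0.006 and 0.006 m and x of teal_centre in the frame of dock between -0.006 and 0.006 m and x of amber_centre in the frame of dock between -0.006 and 0.006 m and z of tool_tip in the frame of stand above 0.06 m), for 0.2 s.
3. the tool is back in its stand, flange on the block, with the modules still in the dock (horizontal distance between tool_tip and stand below 0.01 m and z of tool_tip in the frame of stand below 0.041 m and angle between tool_tip's own z axis and vertical below 0.15 rad and z of each of violet_centre, teal_centre, amber_centre in the frame of dock below 0.059 m and x of violet_centre in the frame of dock between -0.006 and 0.006 m and x of teal_centre in the frame of dock between -0.006 and 0.006 m and x of amber_centre in the frame of dock between -0.006 and 0.006 m), for 0.2 s.
At the end, for the whole second after the job is handed in: Every module present stands upright (within 0.15 rad) flat on the tray's floor, its trimmer within 0.16 rad of the marks; the tool stands upright in its stand, flange on the block (tip within 10 mm of the hole's axis, no more than 4 mm above its resting height); all at rest and released (horizontal distance between tool_tip and stand below 0.01 m and z of tool_tip in the frame of stand below 0.041 m and angle between each of tool_tip, violet_centre, teal_centre, amber_centre's own z axis and vertical below 0.15 rad and value of joint trimmer_violet between -0.16 and 0.16 rad and value of joint trimmer_teal between -0.16 and 0.16 rad and value of joint trimmer_amber between -0.16 and 0.16 rad and x of violet_centre in the frame of tray between -0.048 and 0.048 m and y of violet_centre in the frame of tray between -0.112 and 0.112 m and z of violet_centre in the frame of tray between 0.028 and 0.042 m and x of teal_centre in the frame of tray between -0.048 and 0.048 m and y of teal_centre in the frame of tray between -0.112 and 0.112 m and z of teal_centre in the frame of tray between 0.028 and 0.042 m and x of amber_centre in the frame of tray between -0.048 and 0.048 m and y of amber_centre in the frame of tray between -0.112 and 0.112 m and z of amber_centre in the frame of tray between 0.028 and 0.042 m and linear speed of tray below 0.02 m/s); the robot touches nothing.
It fails at once if the violet module's trimmer is turned with anything but the tuning tool's blade ((velocity of joint trimmer_violet above 0.6 rad/s or velocity of joint trimmer_violet below -0.6 rad/s) and distance between tool_tip and violet_slot above 0.03 m).
It fails at once if the teal module's trimmer is turned with anything but the tuning tool's blade ((velocity of joint trimmer_teal above 0.6 rad/s or velocity of joint trimmer_teal below -0.6 rad/s) and distance between tool_tip and teal_slot above 0.03 m).
It fails at once if the amber module's trimmer is turned with anything but the tuning tool's blade ((velocity of joint trimmer_amber above 0.6 rad/s or velocity of joint trimmer_amber below -0.6 rad/s) and distance between tool_tip and amber_slot above 0.03 m).
It fails at once if a module is tipped over (angle between any of violet_centre, teal_centre, amber_centre's own z axis and vertical above 0.7 rad).
It fails at once if a bottle is disturbed (moved 3 cm or tilted 0.3 rad) (distance of any of dye_bottle, buffer_bottle from where it was at the start of the episode above 0.03 m or angle between any of dye_bottle, buffer_bottle's own z axis and vertical above 0.3 rad).
Of module_violet, module_teal, module_amber only 2 to 3 are there at a start; the rules pass over those that are not, and their reading is None.
At some moment in a run one of tray may be knocked a few centimetres aside while the robot is not near it.
It also fails if it takes over 210 s, if anything falls off the work surface, if the arm or the gripper's body presses on something with over 40 N, if the wrist force passes 120 N, or if a joint passes its speed limit or range.

## Working session

There is one attempt and no reset: what is moved stays moved. The work goes in short steps, Python scripts to look and compute and a shell command to move; the robot and the scene stay as the last step left them, time stands still between calls to the robot, and variables do not carry over. Pictures are saved under pics/ and viewed, and the job is handed in when it is done.

```bash
ls; mkdir -p pics
python3 - <<'E'
from workcell import *
import cv2, numpy as np
s=read_state()
print(s)
for n in ["scene","side","wrist"]:
    im=snapshot(n); cv2.imwrite(f"pics/{n}0.png",im[:,:,::-1])
    print(n,get_calibration(n))
E
```

```text
pics
{'time': 0.0, 'joints': array([65.71941664, 22.87166389,  2.58124881, 88.11535292, -1.07098469,
       69.14916937, -2.90532588]), 'joint_vel': array([ 0.02133381, -0.01443841,  0.01810396,  0.15332443, -0.01678533,
       -0.03412414,  0.0080086 ]), 'joint_efforts': array([-5.98047918e-04, -4.75122678e+01,  1.36441927e+00, -2.54223150e+01,
        1.16548364e-02,  9.49299254e-03, -1.95348360e-05]), 'ee_pos': array([ 0.20721617, -0.61541053,  0.23025755]), 'orientation': array([[ 9.47693122e-01,  3.19182023e-01, -7.63626156e-04],
       [ 3.19182902e-01, -9.47691424e-01,  1.80015439e-03],
       [-1.49105039e-04, -1.94973035e-03, -9.99998088e-01]]), 'force': array([ 0.32578083, -0.01342726,  0.06615806]), 'torque': array([-0.02194181,  0.02040797, -0.02880217]), 'finger_gap': 0.08571739889228652}
scene {'fx': 430.90415234192926, 'fy': 430.90415234192926, 'cx': 318.0922380770706, 'cy': 199.94843678429203, 'eye': array([-0.26087882,  0.58146278,  0.9249328 ]), 'orientation': array([[-0.50229117, -0.59451261,  0.62789994],
       [-0.86465575,  0.3525516 , -0.3578796 ],
       [-0.00860319, -0.72267706, -0.6911323 ]])}
side {'fx': 460.3674787862846, 'fy': 460.3674787862846, 'cx': 315.6463768872045, 'cy': 200.9186191325884, 'eye': array([-0.0900053 ,  1.15423002,  0.71326826]), 'orientation': array([[-0.86093806, -0.24886343,  0.44368079],
       [-0.50863468,  0.40612579, -0.7591789 ],
       [ 0.00874165, -0.87927745, -0.47622972]])}
wrist {'fx': 338.90896852287887, 'fy': 338.90896852287887, 'cx': 321.0443175304821, 'cy': 194.98690261187656, 'eye': array([ 0.27723407, -0.59174092,  0.37320823]), 'orientation': array([[ 0.31899034, -0.90742738, -0.27353374],
       [-0.94775641, -0.30593842, -0.09032976],
       [-0.00171678,  0.28805768, -0.95761152]])}
```

View pics/scene0.png

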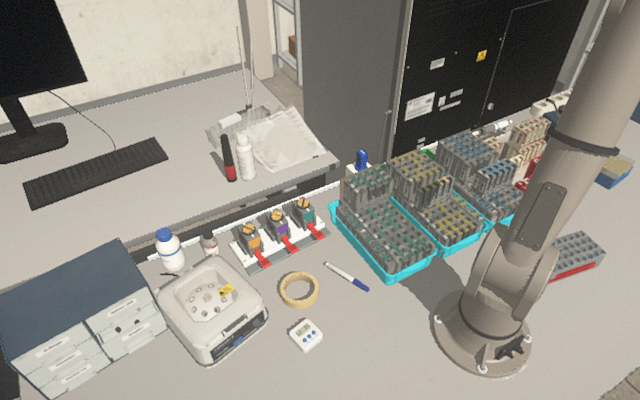

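View pics/side0.png

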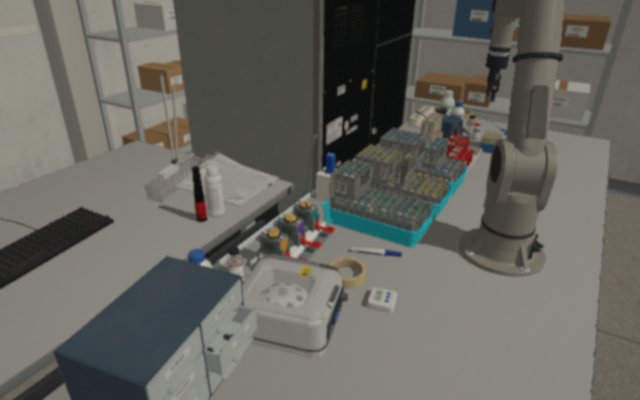

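View pics/wrist0.png

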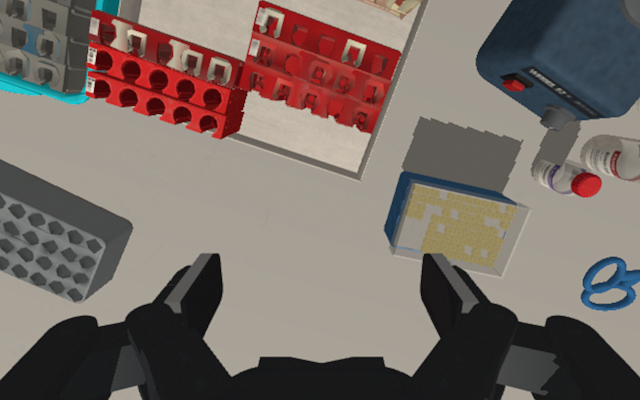

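```bash
cat > h.py <<'E'
from workcell import *
import cv2, numpy as np
def ray(c,u,v):
    d=np.array([(u-c['cx'])/c['fx'],(v-c['cy'])/c['fy'],1.]); return c['eye'],c['orientation']@d
def plane(c,u,v,z):
    e,d=ray(c,u,v); return e+d*(z-e[2])/d[2]
def proj(c,p):
    q=c['orientation'].T@(np.array(p)-c['eye']); return np.array([c['fx']*q[0]/q[2]+c['cx'],c['fy']*q[1]/q[2]+c['cy']])
def two(c1,p1,c2,p2):
    e1,d1=ray(c1,*p1);e2,d2=ray(c2,*p2)
    A=np.stack([d1,-d2],1); t=np.linalg.lstsq(A,e2-e1,rcond=None)[0]
    a=e1+d1*t[0];b=e2+d2*t[1]; return (a+b)/2,np.linalg.norm(a-b)
def snap(n,name):
    c=get_calibration(n); im=snapshot(n); cv2.imwrite(f'pics/{name}.png',im[:,:,::-1]); np.save(f'/tmp/{name}.npy',c,allow_pickle=True); return c,im
def load(name):
    return np.load(f'/tmp/{name}.npy',allow_pickle=True).item(), cv2.imread(f'pics/{name}.png')[:,:,::-1]
def crop(name,x0,y0,x1,y1,k,out):
    im=cv2.imread(f'pics/{name}.png')[y0:y1,x0:x1]; cv2.imwrite(f'pics/{out}.png',cv2.resize(im,None,fx=k,fy=k,interpolation=cv2.INTER_CUBIC))
E
python3 - <<'E'
from h import *
for n in ["scene","side"]:
    np.save(f'/tmp/{n}0.npy',get_calibration(n),allow_pickle=True)
crop('scene0',220,140,440,280,3.6,'sc1')
crop('side0',220,130,420,270,4,'sd1')
c=get_calibration('scene')
for n,u,v,z in [('amber',250,230,.095),('violet',278,215,.095),('teal',304,203,.095),('tooltop',362,152,.153),('tray',430,155,.026),('blue cap',165,235,.125),('dye',209,240,.085)]: print(n,plane(c,u,v,z))
E
```

```text
amber [0.48567454 0.3609563  0.095     ]
violet [0.49748504 0.27397855 0.095     ]
teal [0.50245107 0.19139437 0.095     ]
tooltop [ 0.55053215 -0.03095919  0.153     ]
tray [ 0.5529361  -0.31925512  0.026     ]
blue cap [0.55097823 0.55789364 0.125     ]
dye [0.51649297 0.46348583 0.085     ]
```

View pics/sc1.png

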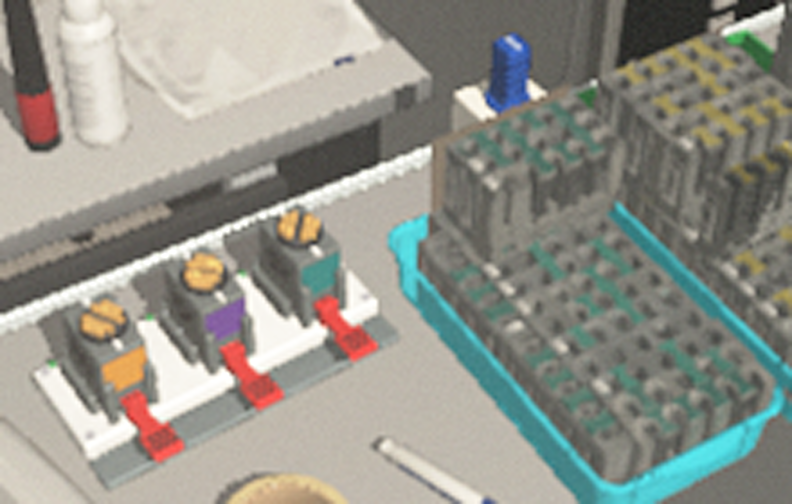

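View pics/sd1.png

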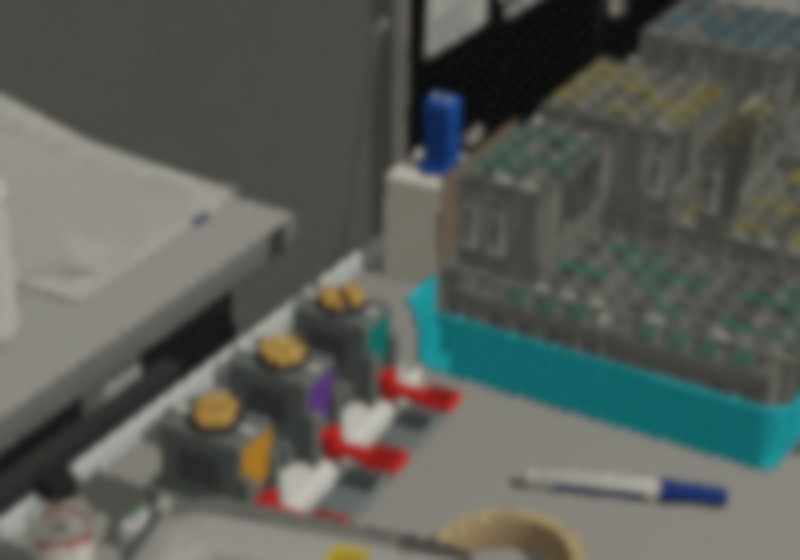

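```bash
python3 -m handwheel '[[[-1,0,0,0.05,0],[-1,0,0,0.05,0],[-1,0.03,0.04,0.05,-3],[-1,0.04,0.04,0.03,-3],[-1,0.04,0.04,0,-3],[-1,0.04,0.04,0,-3],[-1,0.04,0.04,0,-3],[-1,0.04,0.04,0,-3.6]]]' 60;python3 -m handwheel '[[[-1,0.03,0.04,0,0],[-1,0.0,0.05,0,0],[-1,0,0.05,0,0],[-1,0,0.04,0,0],[-1,0,0,0,0],[-1,0,0,0,0]]]'
python3 - <<'E'
from h import *
print(read_state()['ee_pos'],read_state()['orientation'])
snap('wrist','w1')
E
```

```text
time: 1.15
ee_pos: [0.434, -0.3801, 0.4046]
orientation: [[1.0, -0.002, -0.0], [-0.002, -1.0, -0.0], [-0.0, 0.0, -1.0]]
force: [0.6, -0.7, -0.1]
finger_gap: 0.0852
time: 1.9
ee_pos: [0.4627, -0.2025, 0.4047]
orientation: [[1.0, -0.001, -0.0], [-0.001, -1.0, -0.001], [-0.0, 0.001, -1.0]]
force: [-0.0, -0.9, -0.7]
finger_gap: 0.0853
[ 0.46270595 -0.20249244  0.40468596] [[ 9.99999711e-01 -6.36204091e-04 -4.15936454e-04]
 [-6.36571084e-04 -9.99999408e-01 -8.82793236e-04]
 [-4.15374570e-04  8.83057754e-04 -9.99999524e-01]]
```

View pics/w1.png

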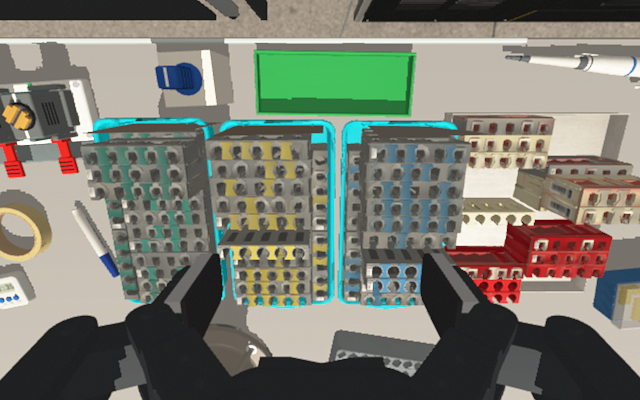

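Run:
```python
from h import *
c,im=load('w1')
hsv=cv2.cvtColor(im,cv2.COLOR_RGB2HSV)
g=cv2.inRange(hsv,(45,100,60),(75,255,255)); 
n,l,st,ce=cv2.connectedComponentsWithStats(g); print(st[1:][st[1:,4]>200])
cn=max(cv2.findContours(g,0,2)[0],key=cv2.contourArea); r=cv2.minAreaRect(cn); b=cv2.boxPoints(r)
for p in b: print(p,plane(c,*p,.026))
print(plane(c,*r[0],.026))
for p in [(187,75),(165,75)]: print(plane(c,*p,.153))
crop('w1',130,40,250,130,6,'w1a')
```

```text
[[  254    50   162    67 10118]]
[253.0628   113.791985] [ 0.50655118 -0.10018008  0.026     ]
[254.02069   49.612255] [ 0.5954844  -0.10676237  0.026     ]
[415.0744    52.016045] [ 0.59213615 -0.33616056  0.026     ]
[414.11652 116.19577] [ 0.5028286  -0.34179623  0.026     ]
[ 0.55040794 -0.22110481  0.026     ]
[ 0.55538616 -0.05485092  0.153     ]
[ 0.55540568 -0.03070087  0.153     ]
```

View pics/w1a.png

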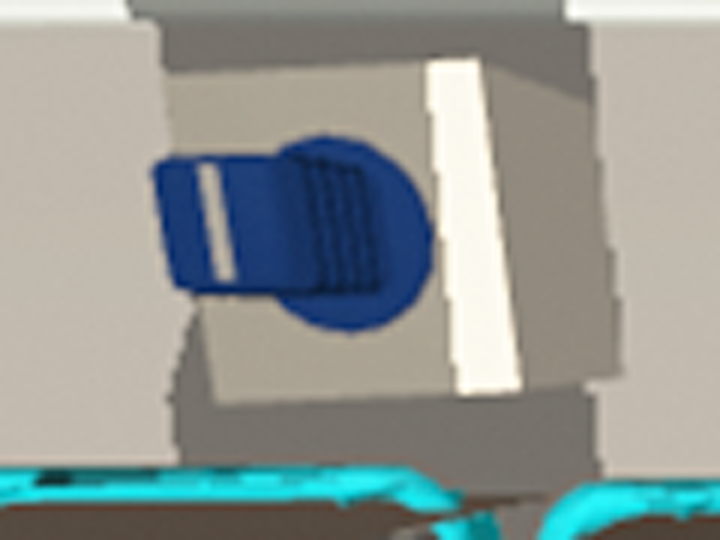

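```bash
python3 -m handwheel '[[[-1,-0.01,0.05,0,0],[-1,-0.01,0.06,0,0],[-1,0,0.06,0,0],[-1,0,0.06,0,0],[-1,0,0.06,0,0],[-1,0,0.06,0,0],[-1,-0.0,0.06,0,0],[-1,-0.0,0.06,0,0]]]';python3 -m handwheel '[[[-1,0,0,0,0],[-1,0,0,0,0],[-1,0,0,0,0]]]'
python3 - <<'E'
from h import *
print(read_state()['ee_pos'])
snap('wrist','w2')
E
```

```text
time: 2.95
ee_pos: [0.4442, 0.2686, 0.4048]
orientation: [[1.0, -0.004, 0.001], [-0.004, -1.0, -0.0], [0.001, 0.0, -1.0]]
force: [0.4, -0.2, -0.3]
finger_gap: 0.0852
time: 3.32
ee_pos: [0.4441, 0.2662, 0.4047]
orientation: [[1.0, -0.004, -0.0], [-0.004, -1.0, -0.001], [-0.0, 0.001, -1.0]]
force: [0.1, -0.5, -0.8]
finger_gap: 0.0852
[0.44413332 0.26617517 0.40465017]
```

View pics/w2.png

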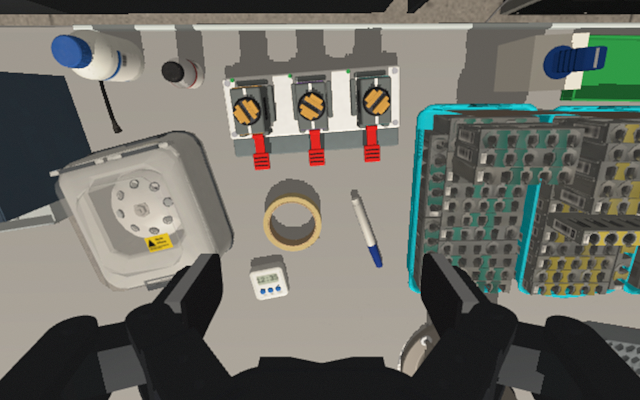

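Run:
```python
from h import *
crop('w2',215,60,405,175,4.2,'w2a')
c,im=load('w1')
f=lambda u,v:(130+u/6,40+v/6)
a=plane(c,*f(207,165),.153);b=plane(c,*f(225,280),.153);print(a,b,np.degrees(np.arctan2(*(a-b)[1::-1])))
for p in [(155,160),(238,160),(300,160),(175,290)]: print(plane(c,*f(*p),.153))
# stand top corners z=.092
for p in [(163,72),(427,62),(455,393),(215,403)]: print('st',plane(c,*f(*p),.092))
```

```text
[ 0.56312979 -0.0311875   0.153     ] [ 0.54320211 -0.03184051  0.153     ] 1.876871899550871
[ 0.56398981 -0.02185173  0.153     ]
[ 0.56397776 -0.03693556  0.153     ]
[ 0.56396876 -0.04820333  0.153     ]
[ 0.54144781 -0.02236234  0.153     ]
st [0.58535835 0.00190907 0.092     ]
st [ 0.58723527 -0.05304883  0.092     ]
st [ 0.52088761 -0.05228893  0.092     ]
st [ 5.18833433e-01 -3.45764081e-05  9.20000000e-02]
```

View pics/w2a.png

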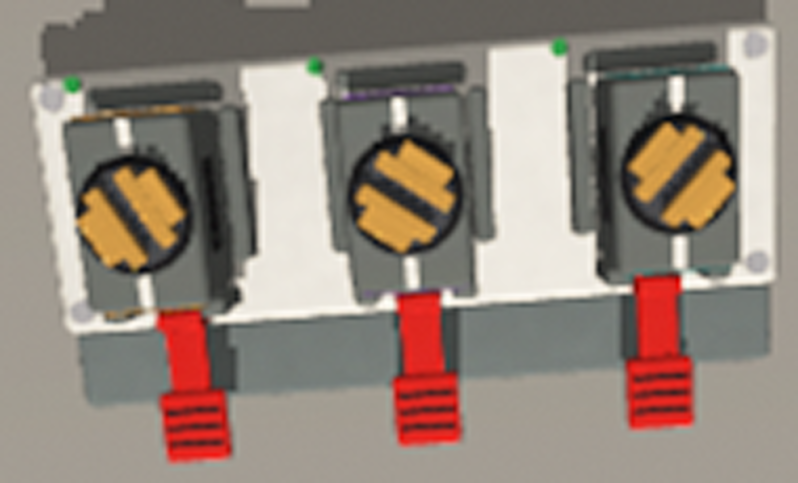

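Run:
```python
from h import *
c,im=load('w1')
f=lambda u,v:(130+u/6,40+v/6)
P=[plane(c,*f(*p),.092) for p in [(163,72),(480,60),(521,390),(213,403)]]
print(np.round(P,4),np.mean(P,0), np.degrees(np.arctan2(*(P[0]-P[3])[1::-1])),np.degrees(np.arctan2(*(P[1]-P[2])[1::-1])))
c,im=load('w2')
g=lambda u,v:(215+u/4.2,60+v/4.2)
ang=lambda a,b:np.degrees(np.arctan2(*(a-b)[1::-1]))
hsv=cv2.cvtColor(im,cv2.COLOR_RGB2HSV)
m=cv2.inRange(hsv,(10,110,120),(25,255,255)); m[:, :215]=0;m[:,405:]=0;m[:60]=0;m[130:]=0
S={'amber':[(100,175),(158,250)],'violet':[(355,165),(450,218)],'teal':[(715,145),(650,205)]}
C={'amber':(135,213),'violet':(405,193),'teal':(680,173)}
M={'amber':[(124,130),(148,292)],'violet':[(400,110),(412,272)],'teal':[(678,92),(680,250)]}
L={'amber':(197,428),'violet':(429,410),'teal':(660,393)}
for k in S:
    cc=plane(c,*g(*C[k]),.0955)
    mm=np.zeros_like(m); u,v=g(*C[k]); cv2.circle(mm,(int(u),int(v)),15,255,-1)
    cn=cv2.findContours(m&mm,0,2)[0]; (uu,vv),r=cv2.minEnclosingCircle(np.vstack(cn))
    c2=plane(c,uu,vv,.0955)
    a,b=[plane(c,*g(*p),.0955) for p in S[k]]
    ma,mb=[plane(c,*g(*p),.086) for p in M[k]]
    print(k,cc[:2],c2[:2],'slot',ang(a,b),'marks',ang(ma,mb),'midmarks',(ma+mb)[:2]/2,'pad',plane(c,*g(*L[k]),.035)[:2])
for p in [(32,88),(772,25),(775,282),(75,332)]: print('dock',plane(c,*g(*p),.022))
```

```text
[[ 5.854e-01  1.900e-03  9.200e-02]
 [ 5.876e-01 -6.410e-02  9.200e-02]
 [ 5.215e-01 -6.660e-02  9.200e-02]
 [ 5.188e-01  4.000e-04  9.200e-02]] [ 0.55332653 -0.03209909  0.092     ] 1.300249734584099 2.2299359395207405
amber [0.49629176 0.3621454 ] [0.4955684  0.36428339] slot 35.961952309104355 marks 4.899861646550581 midmarks [0.49605454 0.36376488] pad [0.41706322 0.35741205]
violet [0.50191312 0.27880939] [0.50123132 0.27937104] slot 61.28965056356468 marks 3.6862606283867856 midmarks [0.50179414 0.27872011] pad [0.42334524 0.27265566]
teal [0.50748539 0.19457617] [0.50710117 0.19443708] slot -47.32033576019121 marks 3.2198080417414205 midmarks [0.50750498 0.19337991] pad [0.42921868 0.18885361]
dock [0.53542684 0.41088123 0.022     ]
dock [0.55502338 0.15317907 0.022     ]
dock [0.46744862 0.14666398 0.022     ]
dock [0.45044449 0.40255586 0.022     ]
```

```bash
python3 -m handwheel '[[[-1,0.006,0.006,-0.05,0],[-1,0.01,0.007,-0.05,0],[-1,0,0,-0.05,0],[-1,0,0,-0.05,0],[-1,0,0,0,0],[-1,0,0,0,0],[-1,0,0,0,0]]]'
python3 - <<'E'
from h import *
print(read_state()['ee_pos'])
snap('wrist','w3')
crop('w3',160,60,480,220,2.5,'w3a')
E
```

```text
time: 4.25
ee_pos: [0.4606, 0.2822, 0.2075]
orientation: [[1.0, -0.0, 0.004], [-0.0, -1.0, 0.002], [0.004, -0.002, -1.0]]
force: [0.5, 0.4, 0.3]
finger_gap: 0.0857
[0.46056378 0.28224948 0.20746113]
```

View pics/w3a.png

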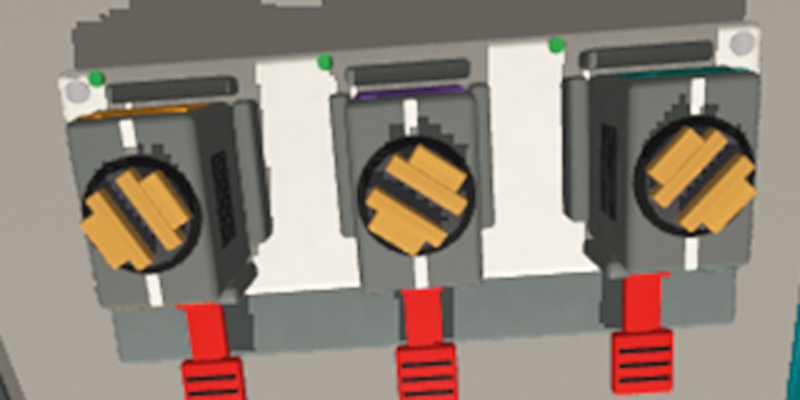

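```bash
cat > scr.py <<'E'
from h import *
import sys
def screws(name,roi,zs=.0955,mina=40):
    c,im=load(name); hsv=cv2.cvtColor(im,cv2.COLOR_RGB2HSV)
    m=cv2.inRange(hsv,(10,100,110),(25,255,255)); z=np.zeros_like(m); x0,y0,x1,y1=roi; z[y0:y1,x0:x1]=m[y0:y1,x0:x1]
    n,l,st,ce=cv2.connectedComponentsWithStats(z,connectivity=4)
    B=[]
    for i in range(1,n):
        if st[i,4]<mina: continue
        v,u=np.nonzero(l==i); p=np.array([plane(c,a,b,zs)[:2] for a,b in zip(u,v)]); B.append((p.mean(0),len(p),p))
    B.sort(key=lambda b:-b[0][1]); out=[]
    used=set()
    for i in range(len(B)):
        if i in used: continue
        for j in range(i+1,len(B)):
            if j in used: continue
            d=B[i][0]-B[j][0]
            if np.linalg.norm(d)<.03:
                used|={i,j}; a=(np.degrees(np.arctan2(d[1],d[0]))+90+90)%180-90
                cc=(B[i][0]+B[j][0])/2
                # slot edge directions: points near the gap
                nrm=d/np.linalg.norm(d)
                P=np.vstack([B[i][2],B[j][2]]); (ux,uy),r=cv2.minEnclosingCircle((P*1e4).astype(np.float32))
                out.append((cc,a,(ux/1e4,uy/1e4),r/1e4,B[i][1],B[j][1])); break
    return out
if __name__=='__main__':
    for o in screws(sys.argv[1],list(map(int,sys.argv[2:6])),float(sys.argv[6]) if len(sys.argv)>6 else .0955): print(np.round(o[0],4),round(o[1],1),np.round(o[2],4),np.round(o[3],4),o[4:])
E
python3 scr.py w3 160 100 480 180
python3 scr.py w2 215 60 405 135
python3 - <<'E'
from h import *
c,im=load('w3'); g=lambda u,v:(160+u/2.5,60+v/2.5)
ang=lambda a,b:np.degrees(np.arctan2(*(a-b)[1::-1]))
for k,S,M in [('a',[(110,185),(165,255)],[(127,132),(154,290)]),('v',[(378,170),(455,220)],[(410,113),(421,272)]),('t',[(728,142),(668,212)],[(697,92),(691,255)])]:
    a,b=[plane(c,*g(*p),.0935) for p in S];print(k,ang(a,b),(a+b)[:2]/2)
    a,b=[plane(c,*g(*p),.086) for p in M];print(' m',ang(a,b),(a+b)[:2]/2)
E
```

```text
[0.4952 0.3644] 33.2 [0.495  0.3642] 0.0165 (465, 483)
[0.501  0.2793] 57.9 [0.501  0.2792] 0.0167 (459, 480)
[0.5069 0.1942] -40.7 [0.5069 0.1943] 0.0167 (514, 483)
[0.4953 0.3644] 32.6 [0.4955 0.3643] 0.0163 (167, 175)
[0.5011 0.2795] 57.9 [0.5012 0.2794] 0.0164 (165, 172)
[0.5071 0.1944] -40.4 [0.5069 0.1944] 0.0166 (177, 173)
a 34.804731616018316 [0.49466962 0.36366303]
 m 4.722839232441861 [0.49582193 0.36487887]
v 57.2237009743428 [0.50225261 0.27884256]
 m 4.193624133364154 [0.50152234 0.27910044]
t -37.56932635998867 [0.50751281 0.1948046 ]
 m 3.4112645639034027 [0.50727138 0.19344509]
```

```bash
python3 -m handwheel '[[[-1,0.012,-0.04,0.02,2],[-1,0.02,-0.055,0.01,0],[-1,0.02,-0.055,0,0],[-1,0.02,-0.055,0,0],[-1,0.02,-0.055,0,0],[-1,0,-0.05,0,0],[-1,0,0,0,0],[-1,0,0,0,0]]]'
python3 - <<'E'
from h import *
print(read_state()['ee_pos'])
snap('wrist','w4')
crop('w4',160,60,480,300,2.5,'w4a')
E
```

```text
time: 5.3
ee_pos: [0.5515, -0.028, 0.2359]
orientation: [[0.999, 0.035, 0.002], [0.035, -0.999, 0.0], [0.002, -0.0, -1.0]]
force: [1.2, 0.7, 0.2]
finger_gap: 0.0855
[ 0.55152584 -0.02797023  0.23593184]
```

View pics/w4a.png

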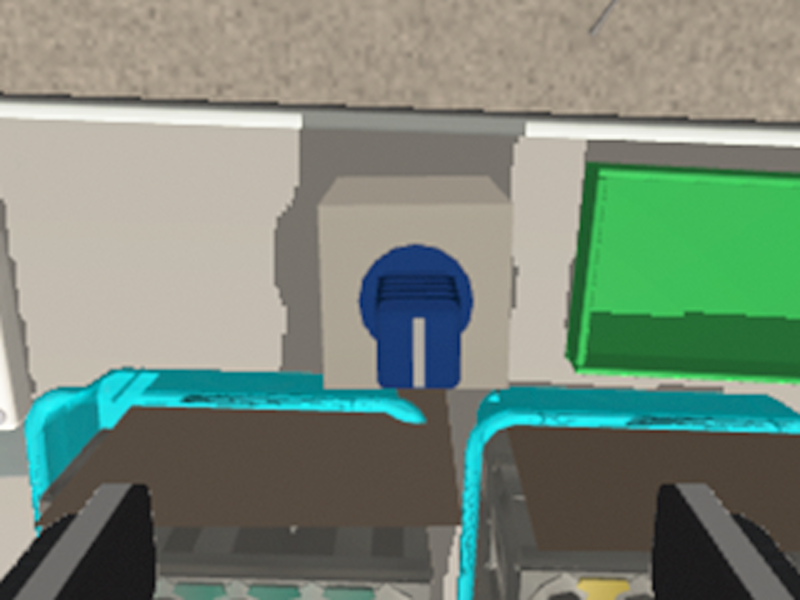

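Run:
```python
from h import *
c,im=load('w4'); g=lambda u,v:(160+u/2.5,60+v/2.5)
for p in [(377,312),(460,312),(460,387),(377,387),(418,318),(419,387)]: print(plane(c,*g(*p),.153))
for p in [(319,206),(508,203),(511,388),(324,388)]: print('st',plane(c,*g(*p),.092))
print(plane(c,*g(416,301),.097), plane(c,*g(360,301),.097), plane(c,*g(473,301),.097),plane(c,*g(416,246),.097))
```

```text
[ 0.56456574 -0.01976076  0.153     ]
[ 0.56537042 -0.04262445  0.153     ]
[ 0.54344063 -0.04381766  0.153     ]
[ 0.54261254 -0.02033877  0.153     ]
[ 0.56325032 -0.03112417  0.153     ]
[ 0.54303159 -0.03222013  0.153     ]
st [0.58458479 0.00217018 0.092     ]
st [ 0.58782994 -0.06152659  0.092     ]
st [ 0.52169783 -0.06728119  0.092     ]
st [ 5.19327152e-01 -6.73209435e-05  9.20000000e-02]
[ 0.55396948 -0.03174336  0.097     ] [ 0.55329467 -0.01256384  0.097     ] [ 0.55465626 -0.0512633   0.097     ] [ 0.57301111 -0.03099088  0.097     ]
```

```bash
python3 -m handwheel '[[[-1,0.002,-0.004,-0.02,0.7],[-1,0,0,-0.04,0],[-1,0,0,-0.04,0],[-1,0,0,-0.026,0],[-1,0,0,0,0],[-1,0,0,0,0]]]';  python3 -m handwheel '[[[1,0,0,0,0],[1,0,0,0,0],[1,0,0,0,0],[1,0,0,0,0],[1,0,0,0,0],[1,0,0,0,0]]]' 60
```

```text
time: 6.1
ee_pos: [0.5542, -0.0314, 0.1103]
orientation: [[0.999, 0.049, 0.002], [0.049, -0.999, 0.0], [0.003, -0.0, -1.0]]
force: [0.7, -0.4, -0.2]
finger_gap: 0.0857
time: 6.85
ee_pos: [0.5535, -0.0326, 0.1093]
orientation: [[0.999, 0.047, 0.001], [0.047, -0.999, -0.0], [0.001, 0.0, -1.0]]
force: [-0.7, -0.8, 4.1]
finger_gap: 0.0232
```

```bash
python3 -m handwheel '[[[1,0,0,0.02,0],[1,0,0,0.03,0],[1,0,0,0.03,0],[1,0,0,0.03,0],[1,0,0,0.02,0],[1,0,0,0,0],[1,0,0,0,0]]]'
python3 - <<'E'
from h import *
print(read_state()['ee_pos'])
snap('wrist','w5');snap('scene','s5')
crop('s5',300,80,440,200,5,'s5a')
E
```

```text
time: 7.72
ee_pos: [0.5521, -0.0327, 0.2374]
orientation: [[0.999, 0.047, -0.002], [0.047, -0.999, -0.0], [-0.002, -0.0, -1.0]]
force: [-0.6, 0.4, -1.0]
finger_gap: 0.0235
[ 0.55213674 -0.03274941  0.23744001]
```

View pics/w5.png

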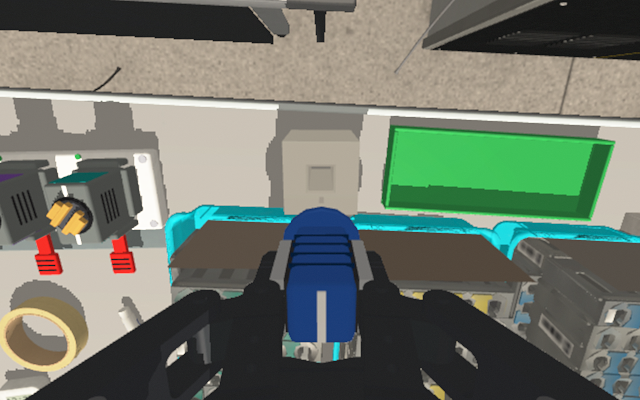

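View pics/s5a.png

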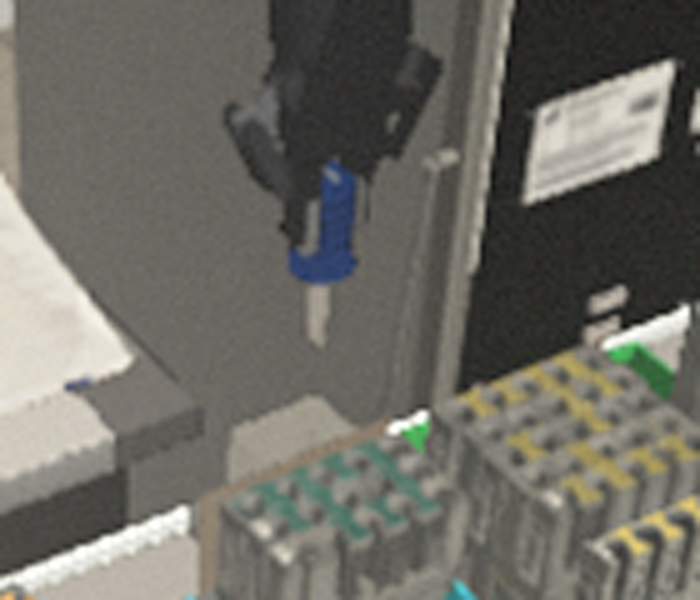

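```bash
python3 -m handwheel '[[[1,0,0.04,0,-8],[1,-0.01,0.05,0,-8],[1,-0.015,0.05,0,-8],[1,-0.015,0.05,0,-8],[1,-0.005,0.037,0,-8],[1,0,0,0,-3],[1,0,0,0,0],[1,0,0,0,0]]]'
python3 - <<'E'
from h import *
s=read_state();print(s['ee_pos'],s['joints'][6],s['orientation'][:,0])
snap('wrist','w6');snap('scene','s6')
crop('s6',200,120,400,260,4,'s6a')
E
```

```text
time: 8.82
ee_pos: [0.508, 0.1935, 0.2382]
orientation: [[0.762, -0.647, -0.001], [-0.647, -0.762, -0.001], [-0.0, 0.001, -1.0]]
force: [-0.7, 0.1, -0.6]
finger_gap: 0.0232
[0.50799754 0.19347768 0.23819442] -163.1549605331577 [ 7.62490733e-01 -6.46999002e-01 -4.16617361e-04]
```

View pics/w6.png

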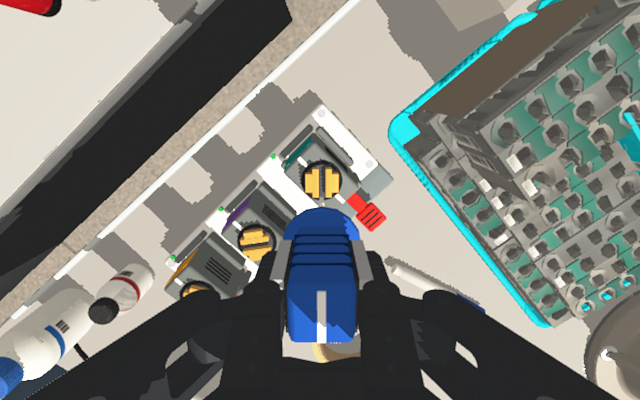

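View pics/s6a.png

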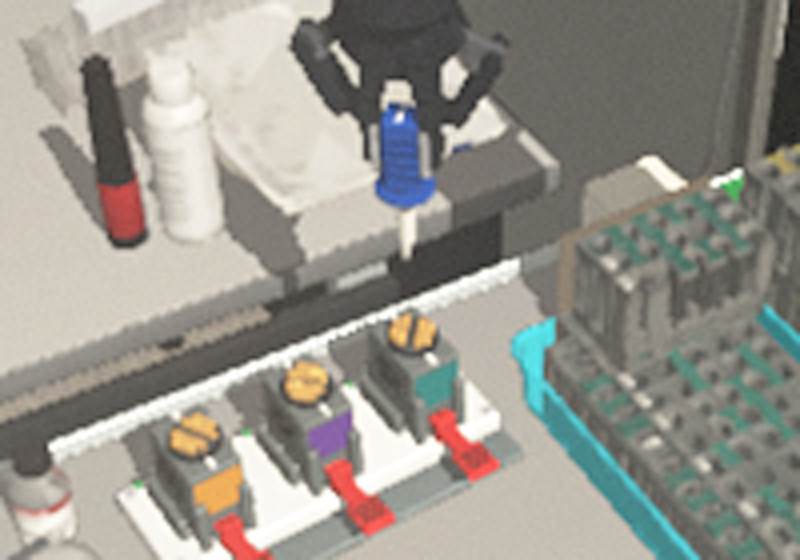

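```bash
python3 scr.py w6 295 155 350 210
python3 - <<'E'
from h import *
c,im=load('w6'); e=np.array([.50799,.19348,.238-.0723]); print(proj(c,e))
c,im=load('s6'); print((200+407/4,120+258/4),proj(c,[.508,.1935,.238-.0723]))
E
```

```text
[0.5071 0.1944] -39.1 [0.5071 0.1947] 0.0167 (350, 360)
[321.97581625 207.02816694]
(301.75, 184.5) [301.4722151  182.95630037]
```

```bash
python3 -m handwheel '[[[1,-0.001,0.001,-0.03,0],[1,0,0,-0.03,0],[1,0,0,-0.005,0],[1,0,0,-0.003,0],[1,0,0,0,0],[1,0,0,0,0]]]';python3 -m handwheel '[[[1,0,0,-0.002,0],[1,0,0,-0.002,0],[1,0,0,0,0]]]'
```

```text
time: 9.68
ee_pos: [0.5077, 0.1957, 0.1718]
orientation: [[0.763, -0.647, 0.002], [-0.647, -0.763, 0.001], [0.001, -0.001, -1.0]]
force: [-0.9, 0.4, -0.5]
finger_gap: 0.0236
time: 10.05
ee_pos: [0.5069, 0.1953, 0.1666]
orientation: [[0.763, -0.647, -0.0], [-0.647, -0.763, -0.0], [-0.0, 0.0, -1.0]]
force: [-0.1, -0.3, 0.3]
finger_gap: 0.0233
```

```bash
python3 -m handwheel '[[[1,0,0,-0.002,0],[1,0,0,-0.002,0],[1,0,0,0,0],[1,0,0,0,0]]]'
```

```text
time: 10.55
ee_pos: [0.5076, 0.1955, 0.1633]
orientation: [[0.763, -0.647, 0.001], [-0.647, -0.763, 0.0], [0.001, -0.001, -1.0]]
force: [0.5, -0.4, 1.7]
finger_gap: 0.0231
```

```bash
python3 -m handwheel '[[[1,0,-0.001,0,6],[1,0,0,0,6],[1,0,0,0,6],[1,0,0,0,6],[1,0,0,0,6],[1,0,0,0,6],[1,0,0,0,6],[1,0,0,0,6]]]';python3 -m handwheel '[[[1,0,0,0,5],[1,0,0,0,0],[1,0,0,0,0]]]'
python3 - <<'E'
from h import *
s=read_state();print(s['ee_pos'],s['torque'],np.degrees(np.arctan2(s['orientation'][1,0],s['orientation'][0,0])))
snap('wrist','w7')
E
```

```text
time: 11.55
ee_pos: [0.5068, 0.1944, 0.1629]
orientation: [[0.99, 0.138, -0.0], [0.138, -0.99, -0.0], [-0.0, 0.0, -1.0]]
force: [0.4, -0.4, 1.3]
finger_gap: 0.0233
time: 11.92
ee_pos: [0.5069, 0.1943, 0.1628]
orientation: [[0.976, 0.219, -0.0], [0.219, -0.976, -0.0], [-0.0, 0.0, -1.0]]
force: [0.5, -0.3, 0.7]
finger_gap: 0.0235
[0.50691372 0.19430495 0.16279288] [ 0.04685053 -0.03714745  0.01169499] 12.639870346395533
```

View pics/w7.png

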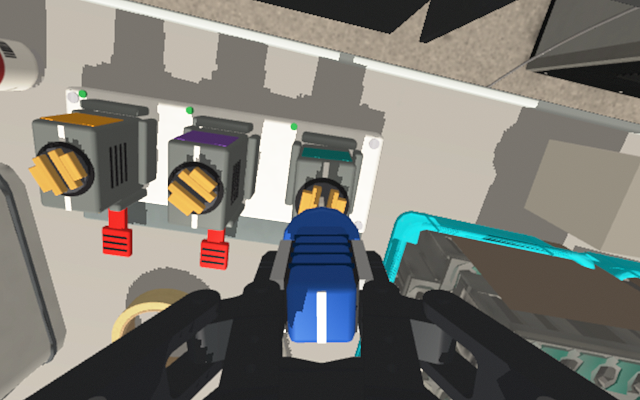

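```bash
python3 -m handwheel '[[[1,0,0,0.005,0],[1,0,0,0.015,0],[1,0,0,0.03,0],[1,0,0,0.025,0],[1,0,0,0,0],[1,0,0,0,0]]]'
python3 - <<'E'
from h import *
snap('wrist','w8'); crop('w8',20,60,380,260,2.2,'w8a')
E
python3 scr.py w8 20 100 380 210
```

```text
time: 12.72
ee_pos: [0.5067, 0.1941, 0.2375]
orientation: [[0.976, 0.22, -0.001], [0.22, -0.976, -0.001], [-0.001, 0.001, -1.0]]
force: [-0.0, -1.3, -0.1]
finger_gap: 0.0234
[0.4956 0.3639] 32.9 [0.4954 0.3639] 0.0172 (448, 457)
[0.5012 0.2794] 58.1 [0.5009 0.2794] 0.0167 (391, 400)
[0.5084 0.1949] -0.7 [0.5082 0.1948] 0.0168 (359, 350)
```

View pics/w8a.png

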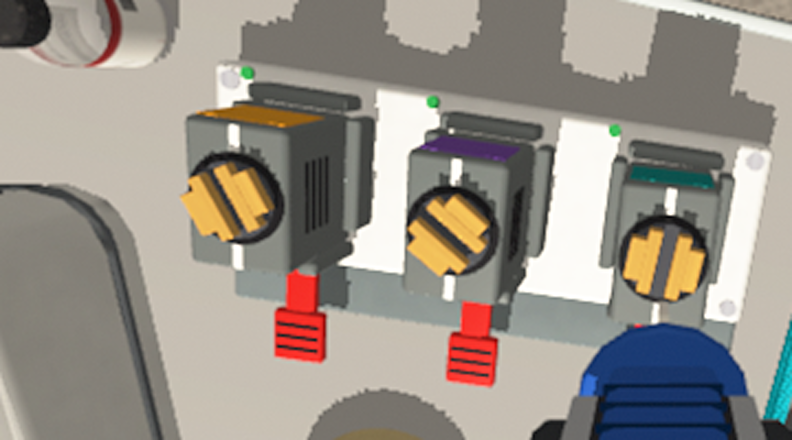

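```bash
python3 -m handwheel '[[[1,0,0,0,-7],[1,0,0,-0.03,-6.5],[1,0,0,-0.03,0],[1,0,0,-0.007,0],[1,0,0,-0.003,0],[1,0,0,-0.002,0],[1,0,0,-0.002,0],[1,0,0,0,0]]]';python3 -m handwheel '[[[1,0,0,-0.001,6],[1,0,0,0,6],[1,0,0,0,5],[1,0,0,0,2],[1,0,0,0,0],[1,0,0,0,0]]]'
python3 -m handwheel '[[[1,0,0,0.005,0],[1,0,0,0.015,0],[1,0,0,0.03,0],[1,0,0,0.025,0],[1,0,0,0,0],[1,0,0,0,0]]]'
python3 - <<'E'
from h import *
snap('wrist','w9'); crop('w9',20,60,380,260,2.2,'w9a')
c,im=load('w9')
E
python3 scr.py w9 20 100 380 210
```

```text
time: 13.78
ee_pos: [0.5072, 0.1944, 0.1642]
orientation: [[1.0, -0.014, 0.001], [-0.014, -1.0, -0.0], [0.001, 0.0, -1.0]]
force: [-0.1, 0.2, -1.2]
finger_gap: 0.023
time: 14.52
ee_pos: [0.5073, 0.1943, 0.1631]
orientation: [[0.95, 0.312, 0.001], [0.312, -0.95, -0.0], [0.001, 0.0, -1.0]]
force: [0.1, -0.4, 1.2]
finger_gap: 0.0239
time: 15.28
ee_pos: [0.5067, 0.1942, 0.2376]
orientation: [[0.95, 0.313, -0.0], [0.313, -0.95, -0.001], [-0.001, 0.0, -1.0]]
force: [0.6, -0.3, -0.9]
finger_gap: 0.0236
[0.4956 0.3639] 33.1 [0.4956 0.3638] 0.0169 (469, 477)
[0.5012 0.2794] 58.3 [0.501  0.2791] 0.0165 (400, 407)
[0.5084 0.195 ] 5.4 [0.5082 0.1949] 0.0166 (355, 354)
```

View pics/w9a.png

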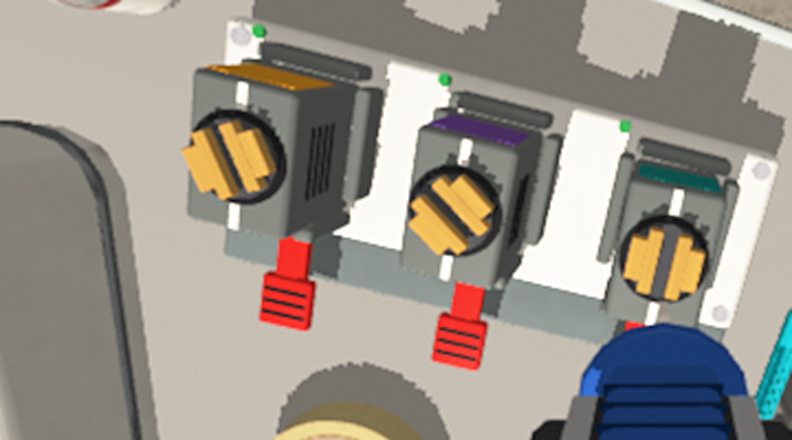

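```bash
python3 -m handwheel '[[[1,-0.002,0.03,0,8],[1,-0.002,0.03,0,8],[1,-0.002,0.025,0,8],[1,0,0,0,8],[1,0,0,0,8],[1,0,0,0,0],[1,0,0,0,0]]]'
python3 - <<'E'
from h import *
s=read_state();print(s['ee_pos'],s['joints'][6],np.degrees(np.arctan2(s['orientation'][1,0],s['orientation'][0,0])))
snap('wrist','w10')
E
python3 scr.py w10 295 155 350 210
```

```text
time: 16.2
ee_pos: [0.5008, 0.279, 0.2372]
orientation: [[0.529, 0.849, -0.001], [0.849, -0.529, -0.001], [-0.001, -0.001, -1.0]]
force: [0.1, 0.4, -1.7]
finger_gap: 0.0233
[0.50081057 0.27900313 0.23722395] -80.8257898285992 58.08855027260562
[0.5012 0.2794] 56.7 [0.5008 0.2792] 0.0168 (363, 352)
```

View pics/w10.png

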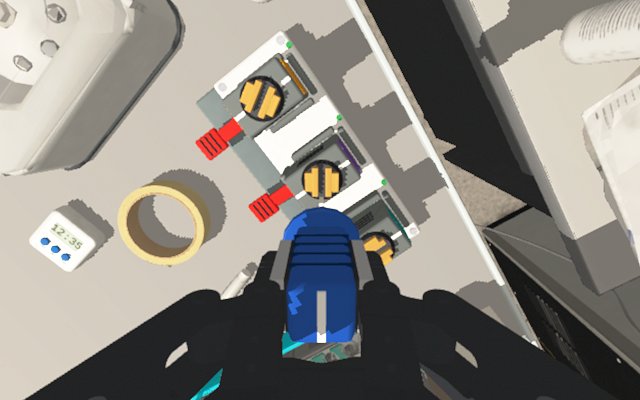

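```bash
python3 -m handwheel '[[[1,0,0,-0.03,0],[1,0,0,-0.03,0],[1,0,0,-0.007,0],[1,0,0,-0.003,0],[1,0,0,-0.002,0],[1,0,0,-0.002,0],[1,0,0,0,0]]]';python3 -m handwheel '[[[1,0,0,-0.001,-4],[1,0,0,0,-7],[1,0,0,0,-7],[1,0,0,0,-7],[1,0,0,0,-7],[1,0,0,0,-7],[1,0,0,0,-7],[1,0,0,0,-7]]]'
python3 -m handwheel '[[[1,0,0,0,-7],[1,0,0,0,-7],[1,0,0,0,0],[1,0,0,0,0],[1,0,0,0,0]]]'
python3 - <<'E'
from h import *
s=read_state();print(np.degrees(np.arctan2(s['orientation'][1,0],s['orientation'][0,0])))
E
```

```text
time: 17.12
ee_pos: [0.5012, 0.2794, 0.1642]
orientation: [[0.527, 0.85, 0.001], [0.85, -0.527, 0.0], [0.0, 0.001, -1.0]]
force: [-0.2, -0.8, -0.5]
finger_gap: 0.0232
time: 18.12
ee_pos: [0.5016, 0.2793, 0.1634]
orientation: [[0.996, 0.087, 0.001], [0.087, -0.996, -0.0], [0.001, 0.0, -1.0]]
force: [1.3, -0.0, 1.5]
finger_gap: 0.0237
time: 18.75
ee_pos: [0.5016, 0.2795, 0.1633]
orientation: [[0.988, -0.152, 0.001], [-0.152, -0.988, 0.0], [0.001, -0.001, -1.0]]
force: [1.5, -0.4, 2.2]
finger_gap: 0.0236
-8.738788362133594
```

```bash
python3 -m handwheel '[[[1,0,0,0.005,0],[1,0,0,0.015,0],[1,0,0,0.03,0],[1,0,0,0.025,0],[1,0,0,0,0],[1,0,0,0,0]]]'
python3 - <<'E'
from h import *
snap('wrist','w11'); crop('w11',120,60,480,260,2.2,'w11a')
E
python3 scr.py w11 120 90 480 230
```

```text
time: 19.5
ee_pos: [0.5006, 0.2791, 0.2374]
orientation: [[0.988, -0.153, -0.001], [-0.153, -0.988, -0.001], [-0.001, 0.001, -1.0]]
force: [-0.4, 0.2, -0.1]
finger_gap: 0.0235
[0.4954 0.364 ] 33.2 [0.4953 0.3641] 0.0166 (355, 373)
[0.5014 0.2797] 4.2 [0.5015 0.2797] 0.0165 (351, 351)
[0.5084 0.195 ] 5.0 [0.5082 0.1948] 0.0166 (376, 384)
```

View pics/w11a.png

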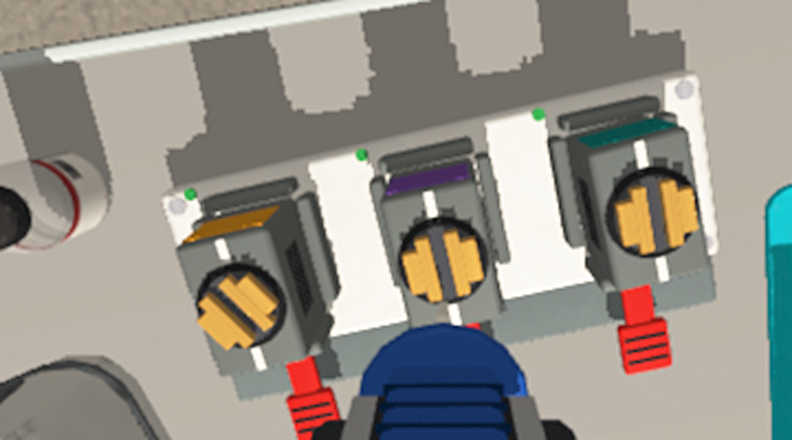

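```bash
python3 -m handwheel '[[[1,-0.002,0.03,0,8],[1,-0.002,0.03,0,8],[1,-0.0015,0.025,0,8],[1,0,0,0,9],[1,0,0,0,8.7],[1,0,0,0,0],[1,0,0,0,0]]]'
python3 - <<'E'
from h import *
s=read_state();print(s['ee_pos'],s['joints'][6],np.degrees(np.arctan2(s['orientation'][1,0],s['orientation'][0,0])))
snap('wrist','w12')
E
python3 scr.py w12 295 155 350 210
```

```text
time: 20.42
ee_pos: [0.4954, 0.364, 0.2372]
orientation: [[0.841, 0.541, -0.001], [0.541, -0.841, -0.001], [-0.001, 0.0, -1.0]]
force: [0.6, 0.9, -0.6]
finger_gap: 0.0234
[0.49535173 0.36397177 0.23715314] -112.57992246849686 32.783354092781885
[0.4953 0.3641] 30.9 [0.4952 0.3642] 0.0168 (363, 352)
```

View pics/w12.png

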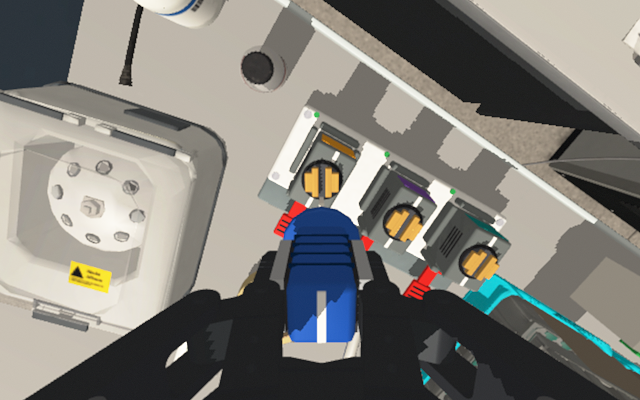

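```bash
python3 -m handwheel '[[[1,0,0,-0.03,0],[1,0,0,-0.03,0],[1,0,0,-0.007,0],[1,0,0,-0.003,0],[1,0,0,-0.002,0],[1,0,0,-0.002,0],[1,0,0,0,0]]]';python3 -m handwheel '[[[1,0,0,-0.001,-4],[1,0,0,0,-7],[1,0,0,0,-7],[1,0,0,0,-8],[1,0,0,0,-8],[1,0,0,0,-7.5],[1,0,0,0,0],[1,0,0,0,0]]]'
python3 -m handwheel '[[[1,0,0,0.005,0],[1,0,0,0.015,0],[1,0,0,0.03,0],[1,0,0,0.025,0],[1,0,0,0,0],[1,0,0,0,0]]]'
python3 - <<'E'
from h import *
s=read_state();print(s['ee_pos'],np.degrees(np.arctan2(s['orientation'][1,0],s['orientation'][0,0])))
snap('wrist','w13')
E
python3 scr.py w13 120 90 580 230
```

```text
time: 21.35
ee_pos: [0.4957, 0.3645, 0.1642]
orientation: [[0.84, 0.543, 0.001], [0.543, -0.84, 0.0], [0.001, 0.0, -1.0]]
force: [-0.5, 0.5, -0.8]
finger_gap: 0.0231
time: 22.35
ee_pos: [0.496, 0.3645, 0.1633]
orientation: [[0.989, -0.148, 0.001], [-0.148, -0.989, 0.0], [0.001, -0.0, -1.0]]
force: [0.5, -0.2, 0.7]
finger_gap: 0.0234
time: 23.1
ee_pos: [0.4952, 0.364, 0.2373]
orientation: [[0.989, -0.149, -0.001], [-0.149, -0.989, -0.001], [-0.001, 0.001, -1.0]]
force: [-0.3, 0.4, -1.7]
finger_gap: 0.0233
[0.49517122 0.36404754 0.23734691] -8.57414270479827
[0.4958 0.3643] 4.5 [0.4959 0.3643] 0.0164 (344, 350)
[0.5014 0.2795] 3.7 [0.5015 0.2794] 0.0166 (370, 375)
[0.5084 0.1954] 5.0 [0.5081 0.1956] 0.0172 (433, 449)
```

View pics/w13.png

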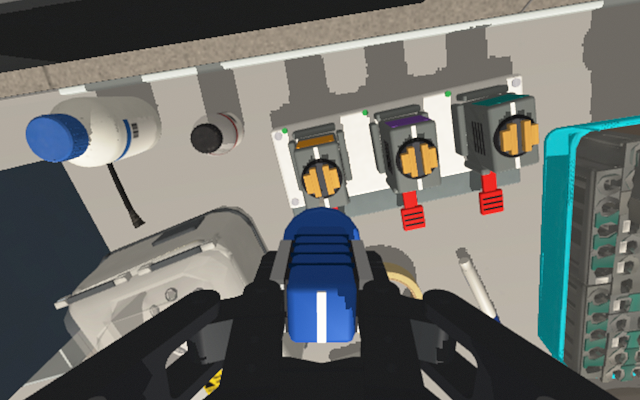

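```bash
python3 -m handwheel '[[[1,0.003,-0.03,0,3],[1,0.008,-0.05,0,3],[1,0.009,-0.055,0,3],[1,0.009,-0.055,0,2.3],[1,0.009,-0.055,0,0],[1,0.009,-0.055,0,0],[1,0.009,-0.055,0,0],[1,0.0025,-0.042,0,0]]]';python3 -m handwheel '[[[1,0,0,0,0],[1,0,0,0,0],[1,0,0,0,0]]]'
python3 - <<'E'
from h import *
snap('wrist','w14');crop('w14',240,100,440,250,4,'w14a')
E
```

```text
time: 24.15
ee_pos: [0.5535, -0.0358, 0.2365]
orientation: [[0.999, 0.045, -0.002], [0.045, -0.999, -0.0], [-0.002, 0.0, -1.0]]
force: [0.3, 0.5, -0.9]
finger_gap: 0.0232
time: 24.52
ee_pos: [0.5538, -0.0307, 0.2375]
orientation: [[0.999, 0.05, -0.001], [0.05, -0.999, 0.001], [-0.001, -0.001, -1.0]]
force: [-0.2, 0.5, -0.5]
finger_gap: 0.0234
```

View pics/w14a.png

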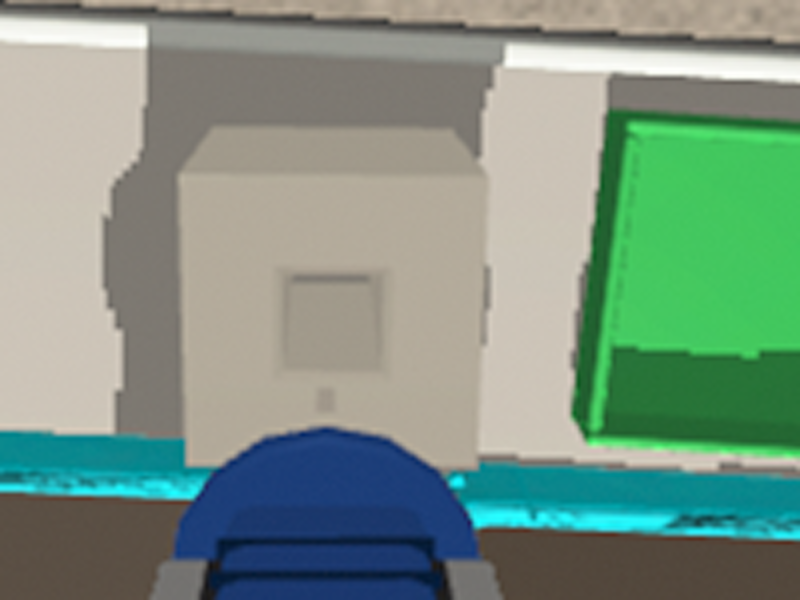

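```bash
python3 - <<'E'
from h import *
c,im=load('w14'); g=lambda u,v:(240+u/4,100+v/4)
for p in [(333,321),(278,268),(390,372)]: print(plane(c,*g(*p),.092))
s=read_state();print(s['ee_pos'])
P=[plane(c,*g(*p),.092) for p in [(180,175),(487,173),(477,467),(186,466)]];print(np.mean(P,0))
E
python3 -m handwheel '[[[1,0,-0.001,-0.03,-0.3],[1,0,0,-0.03,0],[1,0,0,0,0],[1,0,0,0,0]]]'
```

```text
[ 0.55425038 -0.03189245  0.092     ]
[ 0.56547185 -0.01937776  0.092     ]
[ 0.54324952 -0.04511386  0.092     ]
[ 0.55385706 -0.03088034  0.23766532]
[ 0.55335356 -0.03181672  0.092     ]
time: 25.08
ee_pos: [0.5548, -0.0329, 0.1789]
orientation: [[0.999, 0.043, 0.002], [0.043, -0.999, 0.0], [0.002, -0.0, -1.0]]
force: [0.5, 0.1, -1.0]
finger_gap: 0.0234
```

```bash
python3 -m handwheel '[[[1,-0.001,0.001,-0.02,0],[1,0,0,-0.025,0],[1,0,0,-0.015,0],[1,0,0,-0.005,0],[1,0,0,-0.004,0],[1,0,0,0,0],[1,0,0,0,0]]]'
```

```text
time: 25.95
ee_pos: [0.5534, -0.0326, 0.1093]
orientation: [[0.999, 0.042, 0.001], [0.042, -0.999, -0.0], [0.001, 0.0, -1.0]]
force: [0.8, -0.3, 1.2]
finger_gap: 0.0231
```

```bash
python3 -m handwheel '[[[1,0,0,-0.001,0],[1,0,0,0,0],[-1,0,0,0,0],[-1,0,0,0,0],[-1,0,0,0,0],[-1,0,0,0,0]]]'; python3 -m handwheel '[[[-1,0,0,0.02,0],[-1,0,0,0.05,0],[-1,0,0,0.05,0],[-1,0,0,0.03,0],[-1,0,0,0,0],[-1,0,0,0,0]]]'
python3 - <<'E'
from h import *
snap('wrist','w15');snap('scene','s15');crop('w15',140,0,640,260,1.6,'w15a');crop('s15',220,130,420,270,4,'s15a')
E
```

```text
time: 26.7
ee_pos: [0.553, -0.0326, 0.1077]
orientation: [[0.999, 0.042, -0.0], [0.042, -0.999, -0.0], [-0.0, 0.0, -1.0]]
force: [-0.0, -0.3, 0.1]
finger_gap: 0.0852
time: 27.45
ee_pos: [0.5523, -0.0327, 0.2567]
orientation: [[0.999, 0.042, -0.002], [0.042, -0.999, -0.0], [-0.002, 0.0, -1.0]]
force: [-0.2, 0.5, -0.4]
finger_gap: 0.0855
```

View pics/w15a.png

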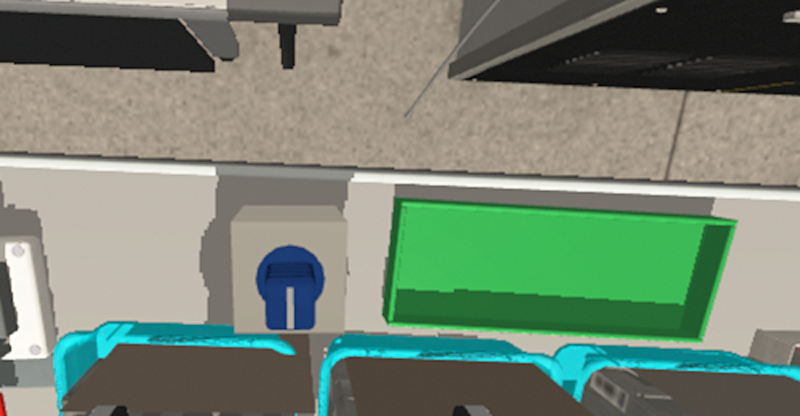

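View pics/s15a.png

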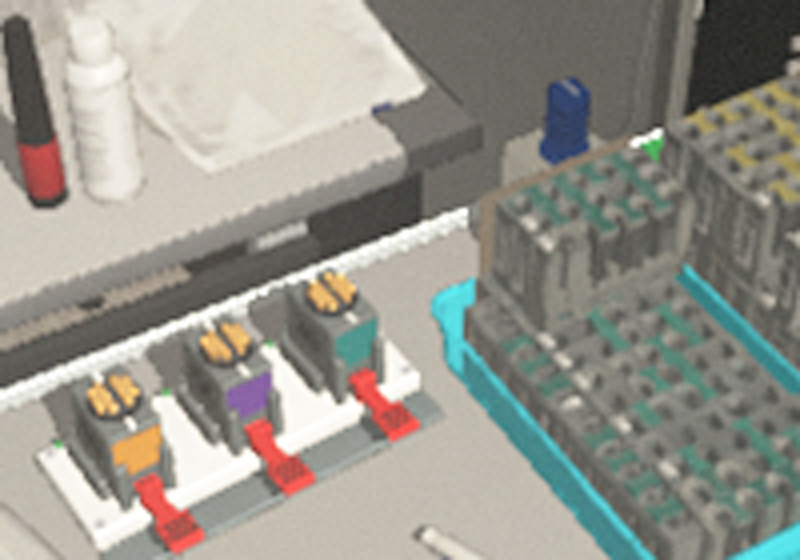

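```bash
python3 - <<'E'
from h import *
c,im=load('w2')
for z in (.05,.08,.12):
    print(z,plane(c,418,108,z),plane(c,412,290,z),'rackbody',plane(c,433,118,z),plane(c,432,292,z))
c,im=load('w4')
c3,_=load('w3')
hsv=cv2.cvtColor(load('w3')[1],cv2.COLOR_RGB2HSV)
r=cv2.inRange(hsv,(0,180,120),(6,255,255))|cv2.inRange(hsv,(174,180,120),(180,255,255))
n,l,st,ce=cv2.connectedComponentsWithStats(r)
for i in range(1,n):
    if st[i,4]>100: print(st[i])
E
python3 - <<'E'
from h import *
cv2.imwrite('pics/w3b.png',load('w3')[1][:,:,::-1])
E
```

```text
0.05 [0.49685821 0.12844225 0.05      ] [0.20146349 0.11536965 0.05      ] rackbody [0.48285528 0.10582964 0.05      ] [0.19748513 0.08153936 0.05      ]
0.08 [0.49812317 0.13677539 0.08      ] [0.22054647 0.12449132 0.08      ] rackbody [0.48496488 0.11552675 0.08      ] [0.21680808 0.09270165 0.08      ]
0.12 [0.49980978 0.14788624 0.12      ] [0.24599044 0.13665355 0.12      ] rackbody [0.48777769 0.12845624 0.12      ] [0.24257202 0.10758471 0.12      ]
[405 169  24  49 834]
[319 175  24  48 784]
[231 181  28  47 787]
```

View pics/w3b.png

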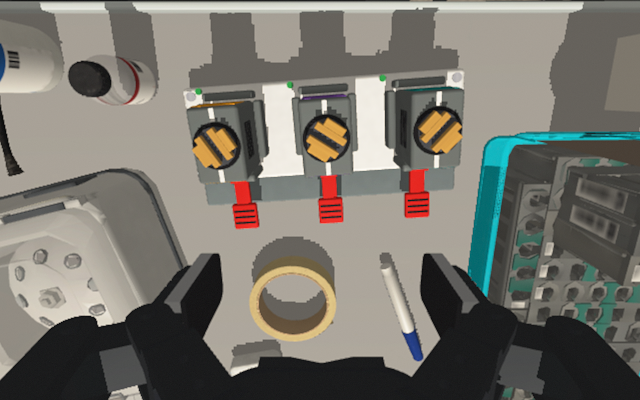

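```bash
python3 - <<'E'
from h import *
c,_=load('w3')
for k,p in [('t',(417,205)),('v',(331,210)),('a',(245,216))]: print(k,plane(c,*p,.035))
E
python3 -m handwheel '[[[1,0,0.03,0,0],[1,-0.01,0.05,0,1.5],[1,-0.025,0.05,0,0],[1,-0.03,0.05,0,0],[1,-0.03,0.04,0,0],[1,-0.03,0,0,0],[1,0,0,0,0],[1,0,0,0,0]]]'
```

```text
t [0.42999784 0.18939971 0.035     ]
v [0.42481284 0.27352628 0.035     ]
a [0.41852434 0.35858038 0.035     ]
time: 28.55
ee_pos: [0.4284, 0.1867, 0.2573]
orientation: [[0.998, 0.067, -0.0], [0.067, -0.998, -0.0], [-0.001, 0.0, -1.0]]
force: [0.1, -0.1, -0.1]
finger_gap: -0.0005
```

```bash
python3 -m handwheel '[[[1,-0.001,0.002,-0.05,0],[1,0,0,-0.05,0],[1,0,0,-0.05,0],[1,0,0,-0.045,0],[1,0,0,-0.015,0],[1,0,0,0,0],[1,0,0,0,0]]]'
python3 -m handwheel '[[[1,0,0,-0.006,0],[1,0,0,-0.005,0],[1,-0.002,0,-0.005,0],[1,-0.002,0,-0.005,0],[1,0,0,-0.001,0],[1,0,0,0,0]]]'
python3 - <<'E'
from h import *
snap('scene','s16');crop('s16',220,130,420,270,4,'s16a')
E
```

```text
time: 29.42
ee_pos: [0.4287, 0.19, 0.0493]
orientation: [[0.998, 0.068, 0.003], [0.068, -0.998, 0.001], [0.003, -0.001, -1.0]]
force: [0.1, 0.0, 0.8]
finger_gap: 0.0001
time: 30.18
ee_pos: [0.4226, 0.1892, 0.0257]
orientation: [[0.998, 0.068, -0.001], [0.068, -0.998, -0.001], [-0.001, 0.001, -1.0]]
force: [-0.8, -0.9, 2.2]
finger_gap: -0.0002
```

View pics/s16a.png

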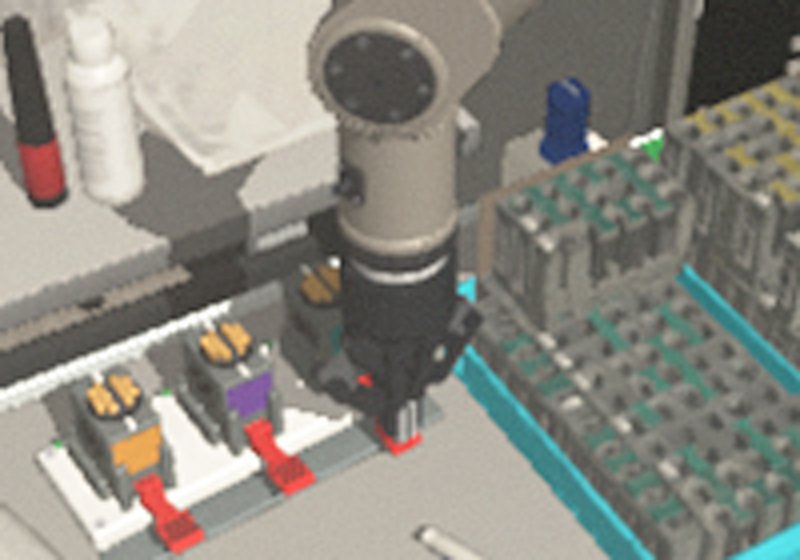

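```bash
python3 -m handwheel '[[[1,-0.001,0,-0.003,0],[1,0,0,-0.003,0],[1,0,0,0,0],[1,0,0,0,0]]]'
python3 - <<'E'
from h import *
snap('scene','s17');crop('s17',220,130,420,270,4,'s17a')
E
```

```text
time: 30.72
ee_pos: [0.4217, 0.1893, 0.0208]
orientation: [[0.998, 0.068, -0.001], [0.068, -0.998, -0.002], [-0.001, 0.002, -1.0]]
force: [-5.4, -2.9, 16.9]
finger_gap: 0.0002
```

View pics/s17a.png

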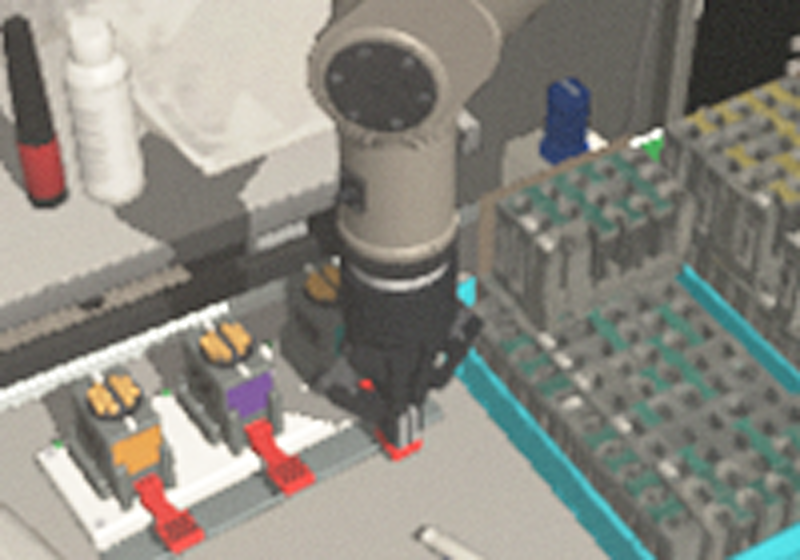

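```bash
python3 -m handwheel '[[[1,0,0,0.03,0],[1,0,0,0.02,0],[1,0,0.04,0,0],[1,0.001,0.044,0,0],[1,0,0,0,0],[1,0,0,0,0]]]'
python3 - <<'E'
from h import *
snap('scene','s18');crop('s18',220,130,420,270,4,'s18a')
E
```

```text
time: 31.52
ee_pos: [0.4228, 0.2729, 0.0693]
orientation: [[0.998, 0.069, -0.001], [0.069, -0.998, -0.001], [-0.001, 0.001, -1.0]]
force: [0.8, -0.6, -1.0]
finger_gap: 0.0001
```

View pics/s18a.png

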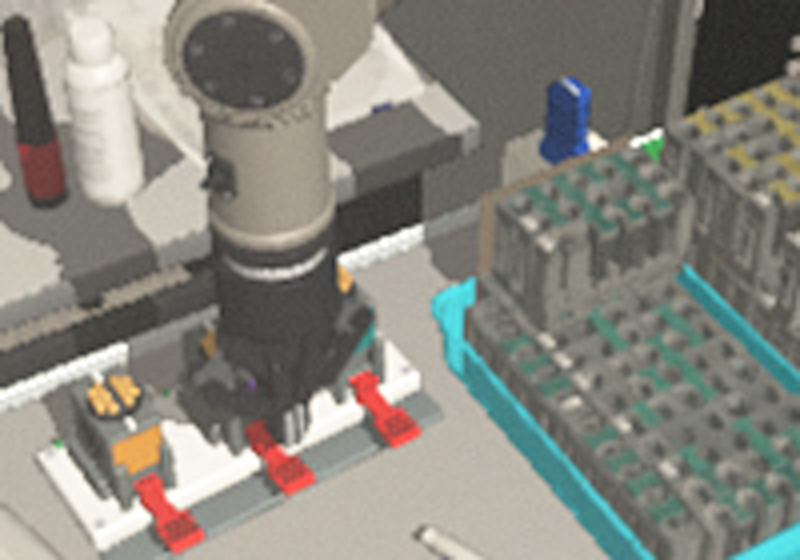

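```bash
python3 -m handwheel '[[[1,0,0,-0.025,0],[1,0,0,-0.01,0],[1,-0.002,0,-0.005,0],[1,-0.002,0,-0.005,0],[1,0,0,-0.003,0],[1,0,0,0,0],[1,0,0,0,0]]]'
python3 -m handwheel '[[[1,0,0,0.03,0],[1,0,0,0.02,0],[1,0,0.04,0,0],[1,-0.001,0.044,0,0],[1,0,0,0,0],[1,0,0,0,0]]]'
```

```text
time: 32.45
ee_pos: [0.4186, 0.2728, 0.0223]
orientation: [[0.998, 0.068, -0.001], [0.068, -0.998, -0.002], [-0.001, 0.002, -1.0]]
force: [-3.7, -2.9, 7.5]
finger_gap: 0.0002
time: 33.2
ee_pos: [0.4181, 0.3574, 0.0717]
orientation: [[0.998, 0.069, 0.0], [0.069, -0.998, -0.0], [0.0, 0.0, -1.0]]
force: [0.1, -0.5, 0.3]
finger_gap: -0.0
```

```bash
python3 - <<'E'
from h import *
c,_=load('w3')
for z in (.05,.1): print(plane(c,155,190,z),plane(c,180,270,z))
E
python3 -m handwheel '[[[1,-0.001,0.001,-0.025,0],[1,0,0,-0.01,0],[1,-0.002,0,-0.007,0],[1,-0.001,0,-0.005,0],[1,0,0,-0.003,0],[1,0,0,0,0],[1,0,0,0,0]]]'
```

```text
[0.44944671 0.43633765 0.05      ] [0.36714376 0.42306029 0.05      ]
[0.4634585  0.41073571 0.1       ] [0.39485006 0.39966759 0.1       ]
time: 34.08
ee_pos: [0.4131, 0.3577, 0.0224]
orientation: [[0.998, 0.068, -0.001], [0.068, -0.998, -0.002], [-0.001, 0.002, -1.0]]
force: [-5.1, -3.5, 7.8]
finger_gap: -0.0
```

Retract upwards and look from above.

```bash
python3 -m handwheel '[[[1,0,0,0.03,0],[-1,0,0,0.05,0],[-1,0.01,-0.03,0.06,0],[-1,0.015,-0.03,0.06,0],[-1,0.015,-0.02,0.0,0],[-1,0,0,0,0],[-1,0,0,0,0]]]'
python3 - <<'E'
from h import *
print(read_state()['ee_pos'])
snap('wrist','w19');snap('scene','s19');crop('s19',220,130,420,270,4,'s19a');crop('w19',120,60,520,260,2,'w19a')
E
python3 scr.py w19 120 60 520 230 .1045
```

```text
time: 34.95
ee_pos: [0.4513, 0.2844, 0.2113]
orientation: [[0.998, 0.069, -0.0], [0.069, -0.998, 0.001], [-0.0, -0.001, -1.0]]
force: [-0.3, 0.4, -0.2]
finger_gap: 0.0849
[0.45128601 0.28438982 0.21134195]
[0.4982 0.3641] 5.2 [0.4981 0.3641] 0.0165 (500, 510)
[0.504  0.2797] 4.9 [0.5036 0.2795] 0.0165 (487, 501)
[0.5104 0.1957] 4.0 [0.5102 0.1958] 0.0165 (519, 509)
```

View pics/s19a.png

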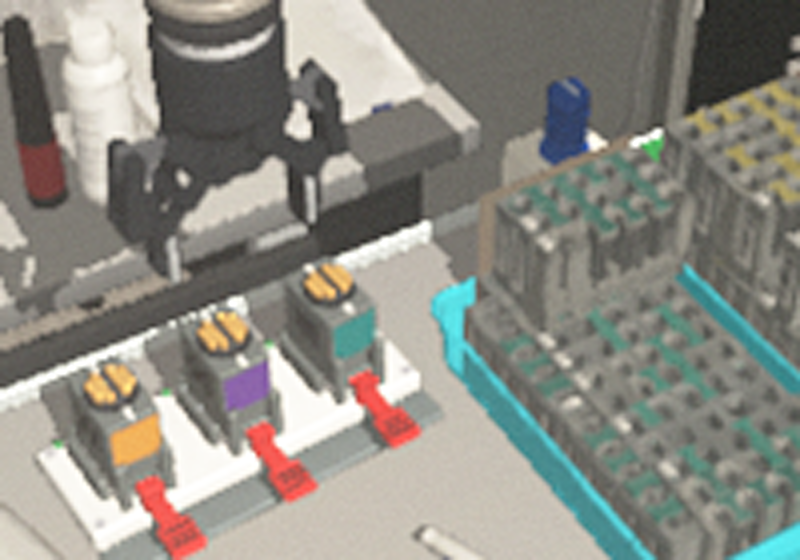

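View pics/w19a.png

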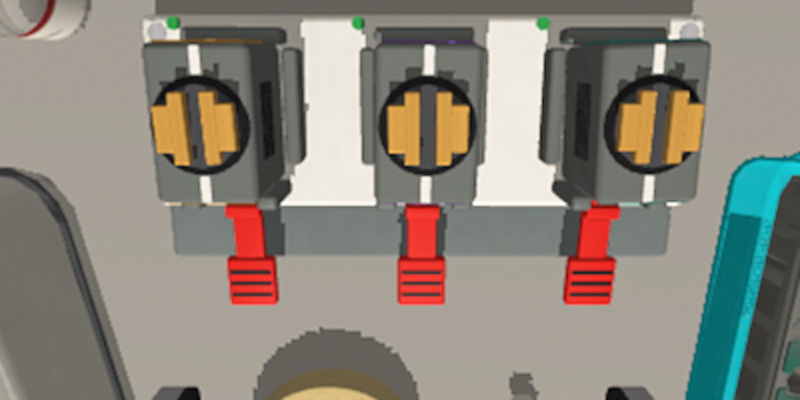

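```bash
python3 -m handwheel '[[[-0.4,0.02,-0.03,0,0],[-0.4,0.02,-0.03,0,0],[-0.4,0.017,-0.03,0,0],[-0.4,0,0,-0.03,0],[-0.4,0,0,0,0],[-0.4,0,0,0,0]]]'
python3 - <<'E'
from h import *
print(read_state()['ee_pos'])
snap('wrist','w20')
E
python3 scr.py w20 270 160 370 270 .1045
```

```text
time: 35.8
ee_pos: [0.5086, 0.195, 0.1822]
orientation: [[0.998, 0.071, 0.0], [0.071, -0.998, 0.001], [0.0, -0.001, -1.0]]
force: [0.4, -0.4, 0.5]
finger_gap: 0.0598
[0.50859842 0.19499014 0.18216876]
[0.5109 0.1954] 3.4 [0.5109 0.1954] 0.0164 (540, 555)
```

View pics/w20.png

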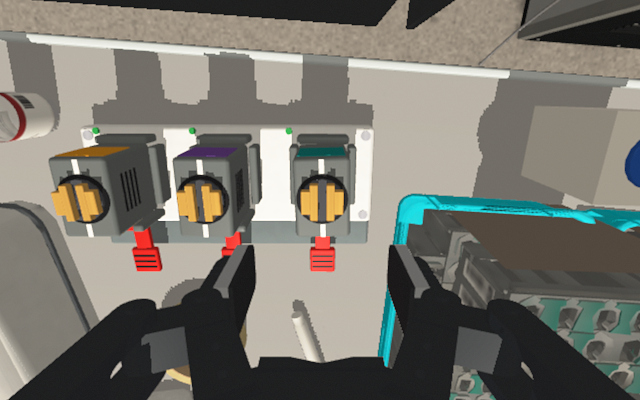

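```bash
python3 -m handwheel '[[[-0.4,0.001,0,-0.04,0],[-0.4,0,0,-0.04,0],[-0.4,0,0,-0.025,0],[-0.4,0,0,-0.011,0],[-0.4,0,0,0,0],[-0.4,0,0,0,0]]]'
python3 -m handwheel '[[[1,0,0,0,0],[1,0,0,0,0],[1,0,0,0,0],[1,0,0,0,0],[1,0,0,0,0]]]' 35
```

```text
time: 36.6
ee_pos: [0.5109, 0.1942, 0.0671]
orientation: [[0.998, 0.068, 0.003], [0.068, -0.998, 0.001], [0.003, -0.001, -1.0]]
force: [0.4, -0.2, 0.8]
finger_gap: 0.0598
time: 37.22
ee_pos: [0.5107, 0.1938, 0.0661]
orientation: [[0.998, 0.068, 0.002], [0.068, -0.998, 0.001], [0.002, -0.001, -1.0]]
force: [1.0, 0.6, 4.0]
finger_gap: 0.0392
```

```bash
python3 -m handwheel '[[[1,0,0,0.01,0],[1,0,0,0.02,0],[1,0,0,0.04,0],[1,0,0,0.05,0],[1,0,0,0.05,0],[1,0,0,0,0]]]'
python3 -m handwheel '[[[1,0,-0.03,0,0],[1,0.005,-0.05,0,0],[1,0.005,-0.05,0,0],[1,0.005,-0.05,0,0],[1,0.005,-0.05,0,0],[1,0.005,-0.05,0,0],[1,0,0,0,0],[1,0,0,0,0]]]'
python3 - <<'E'
from h import *
print(read_state()['ee_pos'])
snap('wrist','w21');snap('scene','s21')
E
```

```text
time: 37.98
ee_pos: [0.5112, 0.195, 0.2407]
orientation: [[0.998, 0.069, 0.007], [0.069, -0.998, 0.002], [0.007, -0.002, -1.0]]
force: [-0.2, 1.4, -1.7]
finger_gap: 0.0393
time: 38.98
ee_pos: [0.5337, -0.0856, 0.2348]
orientation: [[0.998, 0.069, -0.003], [0.069, -0.998, 0.001], [-0.003, -0.002, -1.0]]
force: [-0.2, 0.9, -1.6]
finger_gap: 0.0397
[ 0.53367943 -0.08562221  0.23479277]
```

View pics/w21.png

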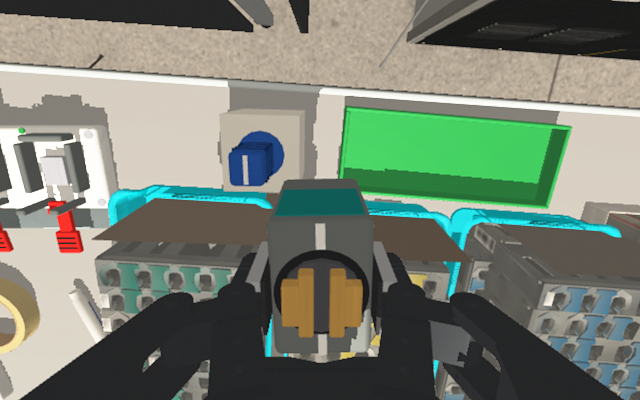

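View pics/s21.png

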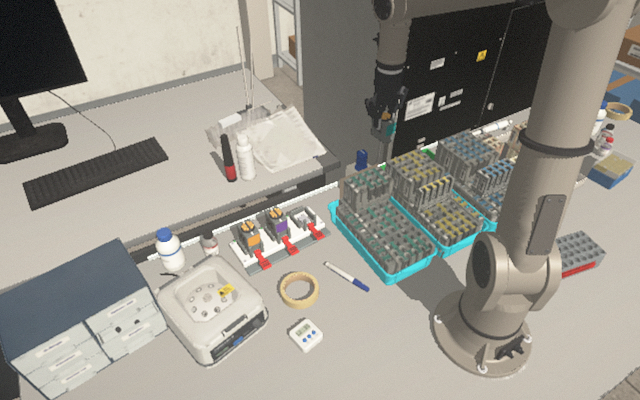

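Run:
```python
from h import *
crop('w21',330,95,590,220,3,'w21a')
c,im=load('w21')
hsv=cv2.cvtColor(im,cv2.COLOR_RGB2HSV)
g=cv2.inRange(hsv,(45,100,40),(75,255,255))
cn=max(cv2.findContours(g,0,2)[0],key=cv2.contourArea)
ap=cv2.approxPolyDP(cv2.convexHull(cn),5,True)[:,0]
for p in ap: print(p,plane(c,*p,.026)[:2],plane(c,*p,0)[:2])
```

```text
[338 177] [ 0.52231937 -0.10349318] [ 0.51600934 -0.10521531]
[345 106] [ 0.59581564 -0.1044289 ] [ 0.5949451  -0.10622028]
[571 127] [ 0.59093171 -0.33614294] [ 0.5896997  -0.35508358]
[547 208] [ 0.503279   -0.33459059] [ 0.49555978 -0.35341634]
[362 193] [ 0.5063728  -0.13085029] [ 0.49888256 -0.13459713]
```

View pics/w21a.png

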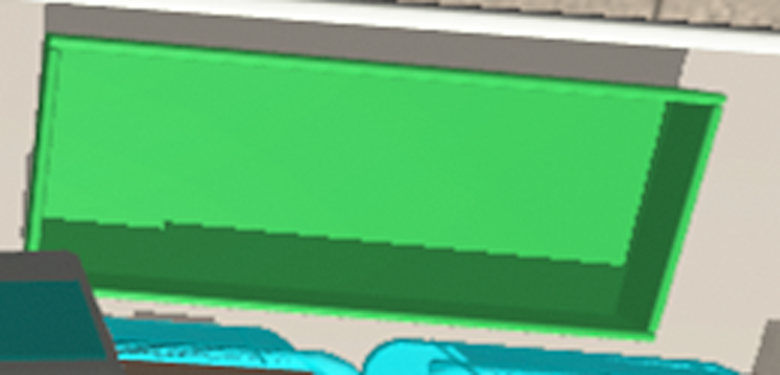

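Run:
```python
from h import *
c,_=load('w4'); g=lambda u,v:(160+u/2.5,60+v/2.5)
for z in (.08,.15): print(plane(c,*g(270,410),z), plane(c,*g(640,435),z))
c,_=load('w15'); g=lambda u,v:(140+u/1.6,v/1.6)
for z in (.08,.15): print(plane(c,*g(430,357),z), plane(c,*g(700,375),z), plane(c,*g(250,345),z))
s=read_state();print(s['ee_pos'])
```

```text
[0.50535713 0.02128408 0.08      ] [ 0.50011762 -0.11953739  0.08      ]
[0.53336387 0.01046675 0.15      ] [ 0.52935188 -0.09736281  0.15      ]
[ 0.50363253 -0.12276212  0.08      ] [ 0.49860726 -0.29616805  0.08      ] [ 0.50692637 -0.00910187  0.08      ]
[ 0.53049987 -0.10222552  0.15      ] [ 0.52657629 -0.2376158   0.15      ] [ 0.53307161 -0.01348291  0.15      ]
[ 0.53422142 -0.08459958  0.23526273]
```

```bash
python3 -m handwheel '[[[1,0.004,-0.04,0,-2],[1,0.006,-0.055,0,-3],[1,0.006,-0.055,0,0],[1,0,-0.055,0,0],[1,0,-0.002,0,0],[1,0,0,0,0],[1,0,0,0,0]]]'
python3 - <<'E'
from h import *
s=read_state();print(s['ee_pos'],s['orientation'][:,0])
snap('wrist','w22');snap('side','d22')
c,im=load('w22')
hsv=cv2.cvtColor(im,cv2.COLOR_RGB2HSV)
g=cv2.inRange(hsv,(45,100,40),(75,255,255))
cn=max(cv2.findContours(g,0,2)[0],key=cv2.contourArea)
ap=cv2.approxPolyDP(cv2.convexHull(cn),5,True)[:,0]
for p in ap: print(p,plane(c,*p,.026)[:2],plane(c,*p,0)[:2])
E
```

```text
time: 39.95
ee_pos: [0.5516, -0.2907, 0.2358]
orientation: [[1.0, -0.015, 0.0], [-0.015, -1.0, 0.001], [0.0, -0.001, -1.0]]
force: [-0.2, 0.1, -1.4]
finger_gap: 0.0393
[ 0.55164908 -0.29067097  0.23578213] [ 9.99888920e-01 -1.49037625e-02  1.60336068e-04]
[380 113] [ 0.6051055  -0.35028075] [ 0.6036166  -0.35462352]
[376 196] [ 0.51730581 -0.34899961] [ 0.50934105 -0.35324789]
[166 198] [ 0.51839777 -0.12030079] [ 0.51051354 -0.10768087]
[154 116] [ 0.60559982 -0.12091992] [ 0.60414738 -0.10834567]
```

View pics/w22.png

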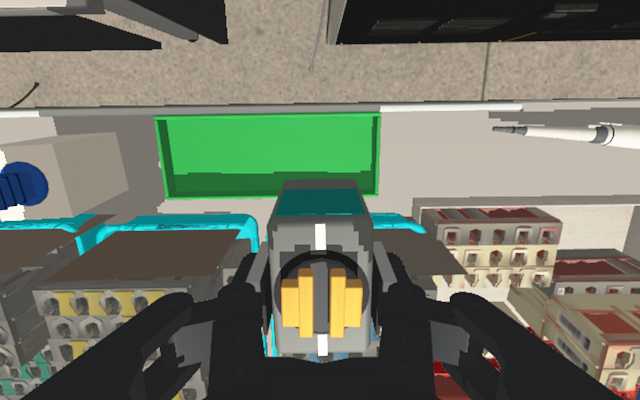

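```bash
cat > tray.py <<'E'
from h import *
import sys
def tray(name):
    c,im=load(name)
    hsv=cv2.cvtColor(im,cv2.COLOR_RGB2HSV)
    g=cv2.inRange(hsv,(45,100,40),(75,255,255))
    cn=max(cv2.findContours(g,0,2)[0],key=cv2.contourArea)
    ap=cv2.approxPolyDP(cv2.convexHull(cn),5,True)[:,0]
    for p in ap: print(p,plane(c,*p,.026)[:2].round(4))
tray(sys.argv[1])
E
python3 -m handwheel '[[[1,0.005,-0.008,-0.02,0.7],[1,0.006,-0.0085,-0.02,0],[1,0,0,-0.02,0],[1,0,0,0,0],[1,0,0,0,0]]]'
python3 - <<'E'
from h import *
s=read_state();print(s['ee_pos'],s['orientation'][:,0])
snap('wrist','w23')
E
python3 tray.py w23
```

```text
time: 40.67
ee_pos: [0.5621, -0.3098, 0.1757]
orientation: [[1.0, -0.006, 0.0], [-0.006, -1.0, 0.0], [0.0, -0.0, -1.0]]
force: [-0.0, -0.3, -0.9]
finger_gap: 0.0397
[ 0.56212873 -0.30983937  0.17574776] [ 9.99979249e-01 -6.43669618e-03  2.66950580e-04]
[369 130] [ 0.6054 -0.3503]
[366 206] [ 0.5372 -0.3499]
[266 227] [ 0.5172 -0.2578]
[118 227] [ 0.5181 -0.1205]
[101 131] [ 0.6061 -0.1217]
```

View pics/w23.png

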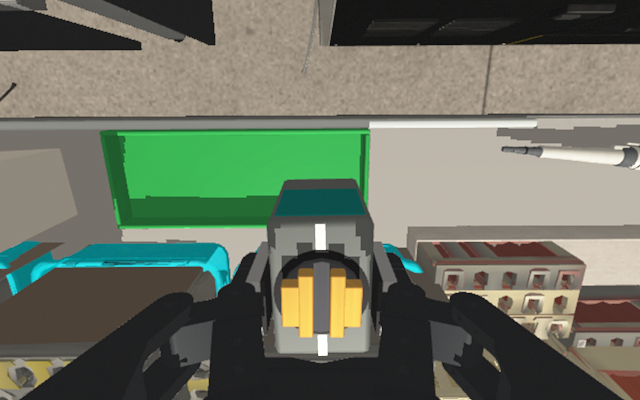

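```bash
python3 -m handwheel '[[[1,0.001,0.003,-0.03,0],[1,0,0,-0.04,0],[1,0,0,-0.03,0],[1,0,0,-0.02,0],[1,0,0,-0.006,0],[1,0,0,0,0],[1,0,0,0,0]]]'
python3 -m handwheel '[[[1,0,0,-0.003,0],[1,0,0,-0.003,0],[1,0,0,-0.002,0],[1,0,0,0,0],[1,0,0,0,0]]]'
```

```text
time: 41.6
ee_pos: [0.564, -0.3075, 0.0511]
orientation: [[1.0, -0.007, 0.002], [-0.007, -1.0, -0.001], [0.002, 0.001, -1.0]]
force: [0.3, -0.0, -1.3]
finger_gap: 0.0395
time: 42.22
ee_pos: [0.5629, -0.307, 0.0417]
orientation: [[1.0, -0.007, 0.0], [-0.007, -1.0, -0.0], [0.0, 0.0, -1.0]]
force: [-0.1, -0.4, -1.7]
finger_gap: 0.0392
```

```bash
python3 -m handwheel '[[[1,0,0,-0.0015,0],[1,0,0,-0.001,0],[1,0,0,0,0],[1,0,0,0,0]]]'
```

```text
time: 42.72
ee_pos: [0.5633, -0.3072, 0.04]
orientation: [[1.0, -0.007, 0.001], [-0.007, -1.0, -0.001], [0.001, 0.001, -1.0]]
force: [-0.4, 0.8, 5.0]
finger_gap: 0.0395
```

```bash
python3 -m handwheel '[[[-0.3,0,0,0,0],[-0.3,0,0,0,0],[-0.3,0,0,0,0],[-0.3,0,0,0.01,0],[-0.3,0,0,0.05,0],[-0.3,0,0,0.05,0],[-0.4,0,0,0.05,0],[-0.4,0,0.02,0.03,1]]]'
python3 -m handwheel '[[[-0.4,-0.01,0.05,0,1],[-0.4,-0.01,0.05,0,2],[-0.4,0,0,0,0],[-0.4,0,0,0,0]]]'
python3 - <<'E'
from h import *
s=read_state();print(s['ee_pos'],s['orientation'][:,0])
snap('wrist','w24')
E
python3 scr.py w24 100 60 620 280 .0785
python3 tray.py w24
```

```text
time: 43.72
ee_pos: [0.5635, -0.2893, 0.2331]
orientation: [[1.0, 0.008, 0.004], [0.008, -1.0, -0.003], [0.004, 0.003, -1.0]]
force: [0.1, 1.0, 0.1]
finger_gap: 0.0601
time: 44.22
ee_pos: [0.543, -0.1877, 0.2299]
orientation: [[0.998, 0.063, 0.001], [0.063, -0.998, -0.001], [0.001, 0.001, -1.0]]
force: [-0.2, -1.1, 0.4]
finger_gap: 0.0597
[ 0.54299055 -0.18766738  0.22985761] [9.98020141e-01 6.28904748e-02 7.65559341e-04]
[ 0.564  -0.3049] -1.0 [ 0.5638 -0.3049] 0.017 (377, 378)
[257 101] [ 0.6053 -0.1201]
[487 116] [ 0.6052 -0.3494]
[471 199] [ 0.5182 -0.3499]
[257 187] [ 0.5173 -0.1209]
```

View pics/w24.png

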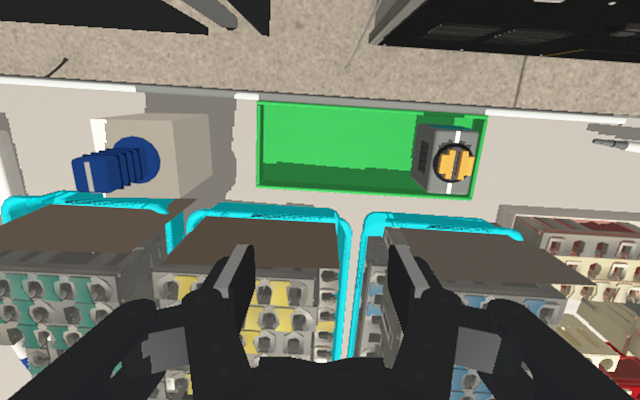

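```bash
python3 -m handwheel '[[[-0.4,0,0.04,0,0.3],[-0.4,-0.005,0.06,0,0],[-0.4,-0.005,0.06,0,0],[-0.4,-0.005,0.06,0,0],[-0.4,-0.005,0.06,0,0],[-0.4,-0.005,0.06,0,0],[-0.4,-0.005,0.06,0,0],[-0.4,-0.0095,0.06,0,0]]]'
python3 -m handwheel '[[[-0.4,0,0.007,-0.03,0],[-0.4,0,0,-0.015,0],[-0.4,0,0,0,0],[-0.4,0,0,0,0]]]'
python3 - <<'E'
from h import *
s=read_state();print(s['ee_pos'],s['orientation'][:,0])
snap('wrist','w25')
E
python3 scr.py w25 100 60 620 280 .1045
```

```text
time: 45.28
ee_pos: [0.5049, 0.2732, 0.2292]
orientation: [[0.998, 0.064, 0.001], [0.064, -0.998, -0.0], [0.001, 0.0, -1.0]]
force: [0.8, 0.2, -1.3]
finger_gap: 0.0599
time: 45.78
ee_pos: [0.5047, 0.2786, 0.1848]
orientation: [[0.998, 0.065, 0.001], [0.065, -0.998, -0.0], [0.001, 0.0, -1.0]]
force: [-0.5, -0.5, 0.7]
finger_gap: 0.0595
[0.50467539 0.27864134 0.18482616] [0.99786585 0.06528807 0.00110397]
[0.4988 0.3639] 6.1 [0.4988 0.3638] 0.0168 (536, 536)
[0.5045 0.2797] 3.6 [0.5041 0.2798] 0.0163 (521, 509)
```

View pics/w25.png

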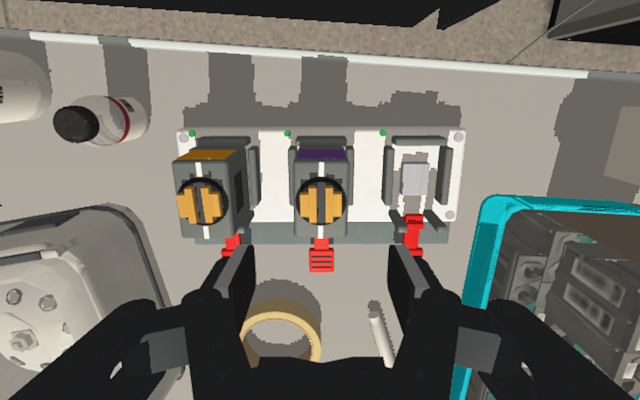

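Aligned within 1 mm. Descend, grip, lift.

```bash
python3 -m handwheel '[[[-0.4,0,0.001,-0.04,0],[-0.4,0,0,-0.04,0],[-0.4,0,0,-0.027,0],[-0.4,0,0,-0.011,0],[-0.4,0,0,0,0],[-0.4,0,0,0,0]]]'
python3 -m handwheel '[[[1,0,0,0,0],[1,0,0,0,0],[1,0,0,0,0],[1,0,0,0,0],[1,0,0,0,0]]]' 35
python3 -m handwheel '[[[1,0,0,0.01,0],[1,0,0,0.02,0],[1,0,0,0.04,0],[1,0,0,0.05,0],[1,0,0,0.05,0],[1,0,0,0,0]]]'
```

```text
time: 46.58
ee_pos: [0.5045, 0.2816, 0.0677]
orientation: [[0.998, 0.068, 0.002], [0.068, -0.998, 0.001], [0.003, -0.001, -1.0]]
force: [0.6, 0.3, 0.4]
finger_gap: 0.0595
time: 47.2
ee_pos: [0.5043, 0.2811, 0.0671]
orientation: [[0.998, 0.068, 0.002], [0.068, -0.998, 0.0], [0.002, -0.0, -1.0]]
force: [-0.0, -1.0, 5.0]
finger_gap: 0.0397
time: 47.95
ee_pos: [0.5048, 0.2834, 0.2417]
orientation: [[0.998, 0.069, 0.008], [0.069, -0.998, 0.005], [0.008, -0.004, -1.0]]
force: [-0.7, 0.3, -1.8]
finger_gap: 0.039
```

```bash
python3 -m handwheel '[[[1,0,-0.04,0,0],[1,0.008,-0.06,0,0],[1,0.008,-0.06,0,0],[1,0.008,-0.06,0,0],[1,0.008,-0.06,0,0],[1,0.008,-0.06,0,-1],[1,0.008,-0.06,0,-1],[1,0.008,-0.06,0,-2]]]'
python3 -m handwheel '[[[1,0.003,-0.04,0,0],[1,0,-0.013,0,0],[1,0,0,0,0],[1,0,0,0,0]]]'
python3 - <<'E'
from h import *
s=read_state();print(s['ee_pos'],s['orientation'][:,0])
snap('wrist','w26')
E
python3 tray.py w26
```

```text
time: 48.95
ee_pos: [0.5584, -0.1803, 0.2355]
orientation: [[1.0, -0.002, -0.002], [-0.002, -1.0, 0.001], [-0.002, -0.001, -1.0]]
force: [0.5, 0.6, -0.8]
finger_gap: 0.0399
time: 49.45
ee_pos: [0.5625, -0.2292, 0.2361]
orientation: [[1.0, 0.002, -0.0], [0.002, -1.0, 0.002], [-0.0, -0.002, -1.0]]
force: [-0.0, 0.4, -0.4]
finger_gap: 0.0395
[ 0.5625371  -0.22921938  0.23605821] [ 9.99998146e-01  1.88551112e-03 -3.90461476e-04]
[440 125] [ 0.6051 -0.3498]
[432 206] [ 0.5177 -0.35  ]
[223 205] [ 0.5183 -0.1206]
[216 124] [ 0.6057 -0.1206]
```

View pics/w26.png

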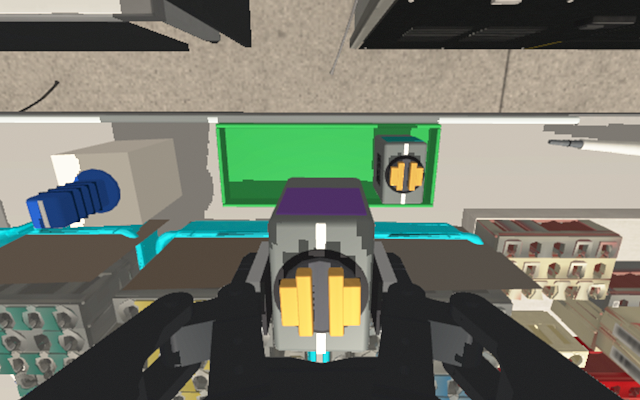

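```bash
python3 -m handwheel '[[[1,0,-0.004,-0.04,0],[1,0,0,-0.05,0],[1,0,0,-0.05,0],[1,0,0,-0.03,0],[1,0,0,-0.014,0],[1,0,0,0,0],[1,0,0,0,0]]]'
python3 -m handwheel '[[[1,0,0,-0.004,0],[1,0,0,-0.003,0],[1,0,0,-0.002,0],[1,0,0,0,0],[1,0,0,0,0]]]'
```

```text
time: 50.38
ee_pos: [0.5639, -0.2361, 0.0539]
orientation: [[1.0, -0.001, 0.003], [-0.001, -1.0, -0.001], [0.003, 0.001, -1.0]]
force: [0.7, -0.3, -2.2]
finger_gap: 0.0396
time: 51.0
ee_pos: [0.5624, -0.2361, 0.0432]
orientation: [[1.0, -0.002, 0.0], [-0.002, -1.0, -0.0], [0.0, 0.0, -1.0]]
force: [-0.2, 1.1, -1.7]
finger_gap: 0.0396
```

```bash
python3 -m handwheel '[[[1,0,0,-0.0015,0],[1,0,0,-0.0015,0],[1,0,0,0,0],[1,0,0,0,0]]]'
```

```text
time: 51.5
ee_pos: [0.5629, -0.2361, 0.0408]
orientation: [[1.0, -0.002, 0.001], [-0.002, -1.0, -0.0], [0.001, 0.0, -1.0]]
force: [-0.9, 0.5, 4.6]
finger_gap: 0.0393
```

```bash
python3 -m handwheel '[[[-0.25,0,0,0,0],[-0.25,0,0,0,0],[-0.25,0,0,0,0],[-0.25,0,0,0.01,0],[-0.25,0,0,0.05,0],[-0.25,0,0,0.05,0],[-0.4,0,0,0.05,0],[-0.4,0,0.02,0.03,1]]]'
python3 -m handwheel '[[[-0.4,-0.01,0.05,0,1],[-0.4,-0.01,0.05,0,2],[-0.4,0,0,0,0],[-0.4,0,0,0,0]]]'
python3 - <<'E'
from h import *
s=read_state();print(s['ee_pos'],s['orientation'][:,0])
snap('wrist','w27')
E
python3 scr.py w27 100 60 620 280 .0785
python3 tray.py w27
```

```text
time: 52.5
ee_pos: [0.5632, -0.2181, 0.2339]
orientation: [[1.0, 0.013, 0.004], [0.013, -1.0, -0.003], [0.004, 0.003, -1.0]]
force: [-0.0, 0.3, 0.1]
finger_gap: 0.0598
time: 53.0
ee_pos: [0.5425, -0.1166, 0.2308]
orientation: [[0.998, 0.068, 0.001], [0.068, -0.998, -0.001], [0.001, 0.001, -1.0]]
force: [-0.3, -0.3, -0.0]
finger_gap: 0.0598
[ 0.54251015 -0.1166055   0.23079934] [9.97673396e-01 6.81703597e-02 7.72081840e-04]
[ 0.5642 -0.2352] 1.6 [ 0.5645 -0.2352] 0.0166 (380, 373)
[ 0.5641 -0.3038] -1.7 [ 0.5639 -0.3038] 0.0172 (409, 400)
[328 106] [ 0.6044 -0.1189]
[557 122] [ 0.6045 -0.35  ]
[535 204] [ 0.5174 -0.3495]
[323 190] [ 0.5176 -0.12  ]
```

View pics/w27.png

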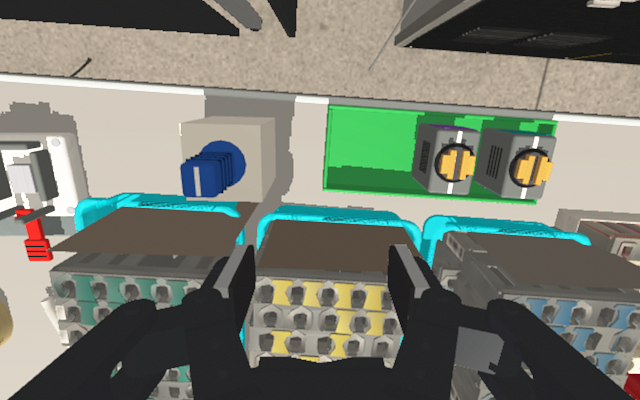

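```bash
python3 -m handwheel '[[[-0.4,0,0.04,0,0],[-0.4,-0.005,0.06,0,0],[-0.4,-0.006,0.06,0,0],[-0.4,-0.006,0.06,0,0],[-0.4,-0.006,0.06,0,0],[-0.4,-0.006,0.06,0,0],[-0.4,-0.007,0.06,0,0],[-0.4,-0.008,0.06,0,0]]]'
python3 -m handwheel '[[[-0.4,0,0.018,-0.03,0],[-0.4,0,0,-0.015,0],[-0.4,0,0,0,0],[-0.4,0,0,0,0]]]'
python3 - <<'E'
from h import *
s=read_state();print(s['ee_pos'],s['orientation'][:,0])
snap('wrist','w28')
E
python3 scr.py w28 200 60 420 280 .1045
```

```text
time: 54.05
ee_pos: [0.4999, 0.3441, 0.23]
orientation: [[0.998, 0.064, 0.001], [0.064, -0.998, -0.001], [0.0, 0.001, -1.0]]
force: [1.6, -0.2, -0.5]
finger_gap: 0.0596
time: 54.55
ee_pos: [0.4999, 0.3603, 0.1859]
orientation: [[0.998, 0.065, 0.001], [0.065, -0.998, -0.0], [0.001, 0.0, -1.0]]
force: [0.4, 0.6, 0.7]
finger_gap: 0.0599
[0.4999227  0.36032086 0.1858764 ] [0.99788485 0.06499476 0.00122382]
[0.4986 0.3643] 5.3 [0.4987 0.3642] 0.0163 (510, 511)
```

View pics/w28.png

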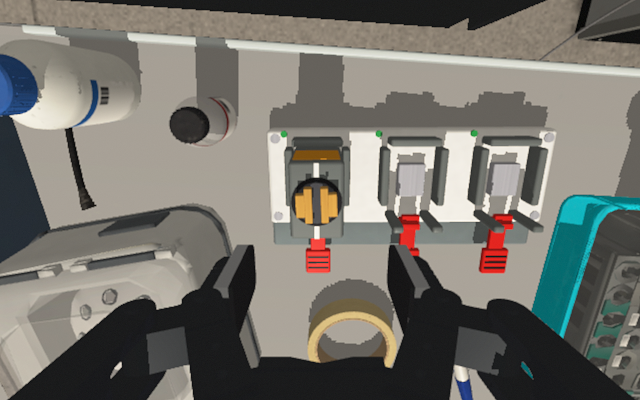

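```bash
python3 -m handwheel '[[[-0.4,-0.001,0.003,-0.04,0],[-0.4,0,0,-0.04,0],[-0.4,0,0,-0.027,0],[-0.4,0,0,-0.011,0],[-0.4,0,0,0,0],[-0.4,0,0,0,0]]]'
python3 -m handwheel '[[[1,0,0,0,0],[1,0,0,0,0],[1,0,0,0,0],[1,0,0,0,0],[1,0,0,0,0]]]' 35
python3 -m handwheel '[[[1,0,0,0.01,0],[1,0,0,0.02,0],[1,0,0,0.04,0],[1,0,0,0.05,0],[1,0,0,0.05,0],[1,0,0,0,0]]]'
```

```text
time: 55.35
ee_pos: [0.4984, 0.3657, 0.0689]
orientation: [[0.998, 0.068, 0.002], [0.068, -0.998, 0.002], [0.002, -0.002, -1.0]]
force: [0.2, -0.1, 0.5]
finger_gap: 0.0595
time: 55.98
ee_pos: [0.4982, 0.3653, 0.0681]
orientation: [[0.998, 0.068, 0.002], [0.068, -0.998, 0.001], [0.002, -0.0, -1.0]]
force: [0.6, -0.4, 5.6]
finger_gap: 0.0395
time: 56.72
ee_pos: [0.4984, 0.3677, 0.2431]
orientation: [[0.998, 0.069, 0.007], [0.069, -0.998, 0.006], [0.008, -0.006, -1.0]]
force: [0.2, 0.0, -1.9]
finger_gap: 0.0397
```

```bash
python3 -m handwheel '[[[1,0,-0.04,0,0],[1,0.008,-0.06,0,0],[1,0.008,-0.06,0,0],[1,0.008,-0.06,0,0],[1,0.008,-0.06,0,0],[1,0.008,-0.06,0,-1],[1,0.008,-0.06,0,-1],[1,0.008,-0.06,0,-2]]]'
python3 -m handwheel '[[[1,0.008,-0.05,0,0],[1,0,-0.018,0,0],[1,0,0,0,0],[1,0,0,0,0]]]'
python3 - <<'E'
from h import *
s=read_state();print(s['ee_pos'],s['orientation'][:,0])
snap('wrist','w29')
E
python3 tray.py w29
```

```text
time: 57.72
ee_pos: [0.5523, -0.0964, 0.2366]
orientation: [[1.0, -0.002, -0.002], [-0.002, -1.0, 0.001], [-0.002, -0.001, -1.0]]
force: [1.8, 0.1, -1.6]
finger_gap: 0.0396
time: 58.22
ee_pos: [0.5613, -0.1602, 0.237]
orientation: [[1.0, 0.002, -0.001], [0.002, -1.0, 0.002], [-0.001, -0.002, -1.0]]
force: [-0.4, 0.5, -1.8]
finger_gap: 0.0394
[ 0.56125746 -0.16016333  0.23700826] [ 9.99998079e-01  1.87720250e-03 -5.64276938e-04]
[507 123] [ 0.6058 -0.3493]
[494 205] [ 0.5174 -0.3492]
[369 205] [ 0.5171 -0.2119]
[285 184] [ 0.5407 -0.1202]
[284 122] [ 0.6064 -0.1211]
```

View pics/w29.png

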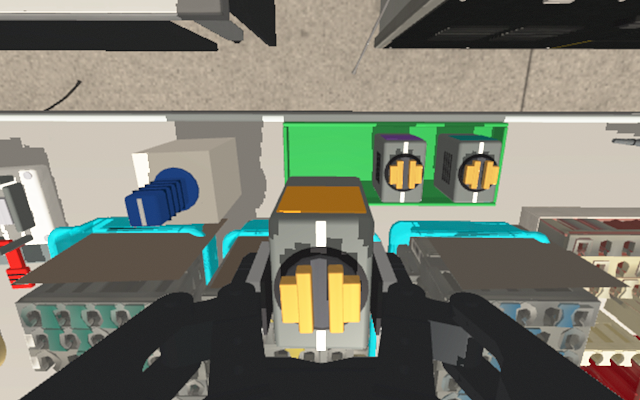

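```bash
python3 -m handwheel '[[[1,0.001,-0.001,-0.04,0],[1,0,0,-0.05,0],[1,0,0,-0.05,0],[1,0,0,-0.03,0],[1,0,0,-0.014,0],[1,0,0,0,0],[1,0,0,0,0]]]'
python3 -m handwheel '[[[1,0,0,-0.004,0],[1,0,0,-0.003,0],[1,0,0,-0.003,0],[1,0,0,0,0],[1,0,0,0,0]]]'
```

```text
time: 59.15
ee_pos: [0.5638, -0.1639, 0.0548]
orientation: [[1.0, -0.001, 0.003], [-0.001, -1.0, -0.001], [0.003, 0.001, -1.0]]
force: [0.7, -1.1, -1.4]
finger_gap: 0.0395
time: 59.78
ee_pos: [0.5624, -0.1641, 0.0432]
orientation: [[1.0, -0.001, 0.0], [-0.001, -1.0, -0.0], [0.0, 0.0, -1.0]]
force: [0.4, -0.5, -2.3]
finger_gap: 0.0398
```

```bash
python3 -m handwheel '[[[1,0,0,-0.001,0],[1,0,0,-0.001,0],[1,0,0,0,0],[1,0,0,0,0]]]'
```

```text
time: 60.28
ee_pos: [0.563, -0.1641, 0.042]
orientation: [[1.0, -0.002, 0.001], [-0.002, -1.0, -0.0], [0.001, 0.0, -1.0]]
force: [0.5, 0.4, 6.4]
finger_gap: 0.0394
```

```bash
python3 -m handwheel '[[[-0.25,0,0,0,0],[-0.25,0,0,0,0],[-0.25,0,0,0,0],[-0.25,0,0,0.01,0],[-0.25,0,0,0.05,0],[-0.25,0,0,0.05,0],[-0.4,0,0,0.06,0],[-0.4,-0.01,0,0.05,0]]]'
python3 -m handwheel '[[[-0.4,-0.02,0,0.03,0],[-0.4,-0.03,0,0,0],[-0.4,0,0,0,0],[-0.4,0,0,0,0]]]'
python3 - <<'E'
from h import *
s=read_state();print(s['ee_pos'])
snap('wrist','w30');snap('scene','s30');snap('side','d30')
c,_=load('w30'); print(proj(c,[.5537,-.0317,.153]),proj(c,[.5537,-.0317,.097]))
E
python3 scr.py w30 100 20 620 280 .0785
python3 tray.py w30
```

```text
time: 61.28
ee_pos: [0.5531, -0.1637, 0.2645]
orientation: [[1.0, -0.001, 0.003], [-0.001, -1.0, -0.001], [0.003, 0.001, -1.0]]
force: [0.3, 0.3, -0.6]
finger_gap: 0.0598
time: 61.78
ee_pos: [0.5027, -0.1639, 0.2915]
orientation: [[1.0, -0.001, 0.001], [-0.001, -1.0, -0.0], [0.001, 0.0, -1.0]]
force: [0.4, 0.0, -0.7]
finger_gap: 0.0598
[ 0.50270526 -0.16393901  0.29152452]
[159.33972155 122.57222959] [185.65786043 117.8196524 ]
[ 0.4453 -0.0864] 1.2 [ 0.4454 -0.0868] 0.026 (264, 251)
[ 0.4459 -0.1454] -1.3 [ 0.446  -0.1451] 0.026 (266, 296)
[ 0.564  -0.1646] 1.5 [ 0.5638 -0.1646] 0.0165 (269, 269)
[ 0.5636 -0.2361] 0.1 [ 0.5635 -0.2359] 0.0166 (286, 278)
[ 0.5636 -0.305 ] -0.4 [ 0.5637 -0.305 ] 0.0168 (293, 305)
[486  67] [ 0.6045 -0.3498]
[476 144] [ 0.5176 -0.3498]
[285 144] [ 0.518  -0.1199]
[284  66] [ 0.6059 -0.1216]
```

View pics/w30.png

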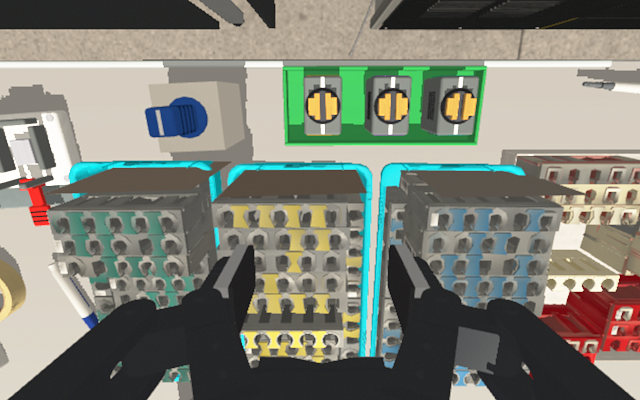

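View pics/s30.png

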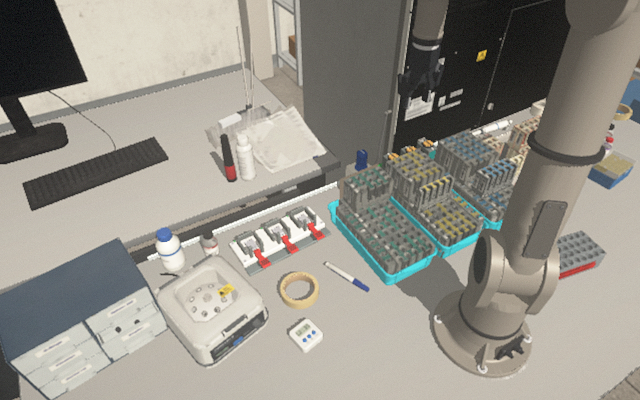

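```bash
python3 -c "
from workcell import *
print(finish_job())"
```

```text
the job is handed in; nothing more can be done
None
```

I handed the job in at about 62 s of the 210 s allowed. The hand-in reported no verdict, so the result rests on my own checks.

- **Trimmers:** I turned teal, violet and amber to the marks with the tool while the modules were latched. Teal ended about 5° short the first time, so I re-engaged and corrected it.
- **Tool and modules:** The tool then went back in its stand. I pressed all three pads, the modules popped up, and I placed them in the green tray.
- **Tray knock:** The tray was knocked a few centimetres while I carried the first module. I measured it again before placing anything.

**Last checks from the final wrist and scene pictures:**

| Check | Result |
|---|---|
| Slots, angle from the tray's x axis | 1.5° amber, 0.1° violet, −0.4° teal (limit is 9° from the marks) |
| Slots against the modules' own marks | Not measured as numbers at the end; they look in line in the picture |
| Modules | All three upright in the tray, about 70 mm apart and 2 mm off its centre line |
| Tool | Seen upright in its stand, flange where it should be |
| Bottles | Looked unmoved by eye; not measured |
| Gripper | Clear of everything |

No check failed. My readings of the same slot differed by up to about 2.5° between pictures, well inside the limit.

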